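# Refill the carton dispenser under the lamp

## Robot

A 7-joint arm with a two-finger parallel gripper is mounted at the origin on the work surface. World frame = base frame: x ahead of the robot, y to its left, z up, the work surface at z = 0. Lengths are in m, angles in rad, forces in N, time in s.
With the tool pointing down it reaches from about 0.35 to 0.9 m from the base axis. Payload 19.9 kg.
Tool frame: the origin (TCP) lies midway between the tips of the shut fingers; the grasp point (between the pads) lies 19 mm behind it (r.tcp_to_grasp is the distance from the TCP to the grasp point, in m); z points along the fingers, y is the direction in which the jaws open and shut (so a half turn about z gives the same grasp; the last joint's range is limited). The gripper opens to 85 mm and grips with 20 to 120 N. Pads are 22 mm wide; open, the fingers measure 114 mm over their backs; the gripper's body (76 mm by 85 mm) begins 54 mm behind the grasp point. The pads swing forward as they close: fully open they stand 13 mm farther back than shut.
Start: joints at [-0.042, 0.417, -0.01, 1.614, 0.005, 1.111, -0.053], TCP at [0.625, 0, 0.197] pointing down, gripper open.
Joint ranges: [-2.81, 2.81], [-0.39, 2.02], [-1.27, 1.25], [0.06, 2.57], [-1.19, 4.33], [0.19, 2], [-2.82, 2.82]. Speed limits (rad/s): [1.89, 1.89, 2.39, 2.39, 3.01, 3.01, 3.01].

## Interface

Orientations are given as a unit quaternion [x, y, z, w].
In Python, from plant import r, solve_ik, viewer gives the robot as it stands. The module is installed in compiled form; this text tells all that it offers. Calls block until the motion is done:
- r.goto(position, orientation): joint-space move of the TCP to a pose.
- r.line_to(position, orientation=None, max_speed=0.15, stop_force=None): straight line of the TCP; orientation=None keeps the orientation; max_speed is the mean speed in m/s. With stop_force (N) it stops when the force on the tool has changed by that much, and returns True; else False.
- r.move_joints(angles): joint-space move.
- r.release() and r.grasp(): open the fingers fully, or close them until they stop; the grip force is fixed at half the most.
- r.wait(seconds).
- solve_ik(position, orientation): joint angles nearest the present ones, or None.
- r.get_obs(): the state.
- viewer.grab_frame(name): name is "scene" or "side" or "wrist"; returns a dict with "pixels" (384x512x3 uint8, red, green, blue), "K" (3x3 intrinsics, pixels), "position" and "attitude" of the camera in the world; the wrist camera has in their place "T_tool_cam" (4x4, takes a point from camera to tool coordinates, whose origin is the TCP and whose axes are the flange's). Camera axes: x right, y down, z forward; pixel columns grow to the right and rows downward; lengths in m; the calibration is good to about 2 mm. A picture is of the moment at which its call begins: read the wrist's pose just before it. There is no depth.
A pose or a line that the arm cannot do raises r.MotionError and nothing moves.
- r.hand_in(): hands the job in, once; it reports no verdict.
The state is a dict: "t": time; "qpos": joint angles; "dq": joint speeds; "effort": joint torques, N m; "position": TCP position; "orientation": TCP orientation; "force": force on the tool from outside, world axes, zero at the start; "wrist_torque": the same for the moment, N m; "opening": finger opening in m.
Only numpy, scipy, OpenCV 4.12 (cv2) and the standard library are available. Lean on these libraries where they do the work, as an engineer would, in place of code of your own. Each camera call takes 0.05 s, during which the arm holds its last target.

## Task

Refill the chrome dispenser beneath the glass lamp shade: drop both toothpick cartons into its open hopper from above so that they lie flat, one on the other, then put the pressure plate in on top of them, lying flat with its grip up. Do not bump the glass shade, and leave the other things on the counter where they are.

Things in the scene. Friction and masses are not known exactly. Their poses are not given: they have to be found in the camera images.
- hopper_mouth (a point): Centre of the mouth of the fixed chrome dispenser hopper, at rim height, 100 mm above the counter. The hopper is an open-topped box, inside 112 mm along x, 86 mm along y, 90 mm deep, walls 6 mm; z is up and x points roughly away from the robot. The upright splash panel (340 mm tall) stands on its -y side, its face 170 mm from the mouth's centre.
- shade: Fixed frosted glass shade on the panel: level cylinder 70 mm across, 180 mm long along y (hopper's axes), origin at its centre, 305 mm above the counter, hanging across above the mouth (axis 25 mm beyond its centre in x). A vertical gripper does not fit over the mouth; one leaning back to the robot (fingers pointing away and down, 25 to 40 degrees off vertical) does.
- plate_center (a point): The chrome pressure plate, 250 g, lying flat with its grip up: a plate 100 mm (its x) by 70 mm (its y), 4 mm thick, with an upright bar grip in the middle of its top, 40 mm long along x, 12 mm thick along y, 42 mm tall. The point is half-way up, 23 mm above the underside; z points up.
- carton_a_center (a point): One of two alike toothpick cartons, rigid, plain cardboard, about 120 g: 90 mm along its x, 56 mm along its y, 34 mm tall, lying flat. The point is its centre, 17 mm above its underside.
- carton_b_center (a point): One of two alike toothpick cartons, rigid, plain cardboard, about 120 g: 90 mm along its x, 56 mm along its y, 34 mm tall, lying flat. The point is its centre, 17 mm above its underside.
- carton_a: The same carton; origin at the centre of its underside.
- carton_b: The same carton; origin at the centre of its underside.
- plate: The same pressure plate; origin at the centre of its underside.
- timer: Bystander, to be left alone: steel egg timer, upright drum 60 mm across, 66 mm tall. Origin at the centre of its underside.
- dish: Bystander, to be left alone: small white sauce dish, 84 mm across, 22 mm tall. Origin at the centre of its underside.
- bulb: Bystander, to be left alone: spare milk-glass bulb standing cap down in a steel rest, 72 mm across, 140 mm tall. Origin at the centre of its underside.
- cash_tray: Bystander, to be left alone: open red plastic cash tray, 110 x 170 mm, 20 mm tall. Origin at the centre of its underside.
- pourer: Bystander, to be left alone: clear sugar pourer with a steel cap, 68 mm across, 150 mm tall. Origin at the centre of its underside.
- mug: Bystander, to be left alone: white mug, 84 mm across, 92 mm tall. Origin at the centre of its underside.

How it is judged:
By the outcome, as a careful person would: the job done as asked, in the order asked, and still so for the second after the job is handed in, with the robot touching nothing.
It also fails if it takes over 72 s, if anything falls off the work surface, if the arm or the gripper's body presses on something with over 40 N, if the wrist force passes 120 N, or if a joint passes its speed limit or range.

## Working session

There is one attempt and no reset: what is moved stays moved. The work goes in short steps, each a Python script; the robot and the scene stay as the last script left them, time stands still between calls to the robot, and variables do not carry over. Pictures are saved under pics/ and viewed, and the job is handed in when it is done.

```bash
mkdir -p pics; ls; python3 - <<'E'
from plant import r, solve_ik, viewer
import cv2, numpy as np
o=r.get_obs(); print({k:np.round(v,3) for k,v in o.items()}, r.tcp_to_grasp)
for n in ["scene","side","wrist"]:
    f=viewer.grab_frame(n)
    cv2.imwrite(f"pics/{n}0.png",f["pixels"][:,:,::-1])
    print(n,{k:np.round(v,4).tolist() for k,v in f.items() if k!="pixels"})
E
```

```text
pics
{'t': np.float64(0.0), 'qpos': array([-0.041,  0.418, -0.01 ,  1.614,  0.005,  1.111, -0.053]), 'dq': array([ 0.002, -0.002,  0.   ,  0.   ,  0.   , -0.001, -0.   ]), 'effort': array([ 0.0000e+00, -8.6444e+01,  6.7900e-01, -4.3490e+01,  1.9000e-02,
        7.0000e-03,  0.0000e+00]), 'position': array([ 0.625, -0.   ,  0.197]), 'orientation': array([ 0.707,  0.707, -0.   , -0.   ]), 'force': array([ 0.342, -0.349, -0.788]), 'wrist_torque': array([ 0.017,  0.008, -0.017]), 'opening': np.float64(0.085)} 0.0187
scene {'K': [[424.9423, 0.0, 250.045], [0.0, 424.9423, 195.8518], [0.0, 0.0, 1.0]], 'position': [1.2774, -0.2254, 1.0218], 'attitude': [0.779, 0.5274, -0.1868, -0.283]}
side {'K': [[351.6262, 0.0, 259.5344], [0.0, 351.6262, 192.7201], [0.0, 0.0, 1.0]], 'position': [0.4482, 0.6176, 0.9315], 'attitude': [-0.1315, 0.9302, -0.3392, 0.0484]}
wrist {'K': [[290.4781, 0.0, 255.1582], [0.0, 290.4781, 187.0301], [0.0, 0.0, 1.0]], 'T_tool_cam': [[0.0, -0.9531, -0.3028, 0.0768], [1.0, 0.0002, -0.0005, 0.0001], [0.0005, -0.3028, 0.9531, -0.1758], [0.0, 0.0, 0.0, 1.0]]}
```

View pics/scene0.png

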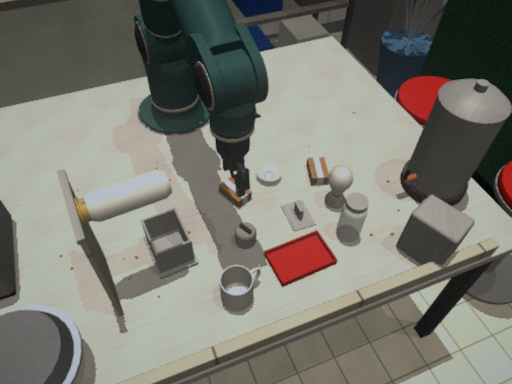

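View pics/side0.png

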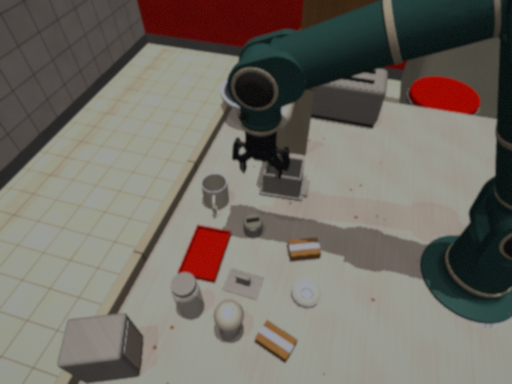

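View pics/wrist0.png

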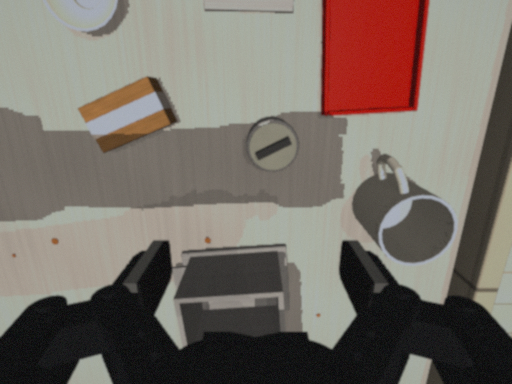

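```bash
cat > h.py <<'E'
import numpy as np, cv2
from scipy.spatial.transform import Rotation as R
from scipy.optimize import least_squares
def campose(f, obs=None):
    if "T_tool_cam" in f:
        T=np.eye(4); T[:3,:3]=R.from_quat(obs["orientation"]).as_matrix(); T[:3,3]=obs["position"]
        return T@np.array(f["T_tool_cam"])
    T=np.eye(4); T[:3,:3]=R.from_quat(f["attitude"]).as_matrix(); T[:3,3]=f["position"]; return T
def proj(K,T,P):
    p=(np.atleast_2d(P)-T[:3,3])@T[:3,:3]; q=p@np.array(K).T
    return q[:,:2]/q[:,2:]
def onplane(K,T,uv,z):
    d=T[:3,:3]@np.linalg.inv(K)@np.array([uv[0],uv[1],1.]); s=(z-T[2,3])/d[2]; return T[:3,3]+s*d
def crop(name,out,x0,y0,w,h,s):
    im=cv2.imread(name)[y0:y0+h,x0:x0+w]; im=cv2.resize(im,None,fx=s,fy=s,interpolation=cv2.INTER_CUBIC)
    st=10
    for x in range((x0//st+1)*st,x0+w,st):
        cv2.line(im,((x-x0)*s,0),((x-x0)*s,6),(0,0,255),1)
        if x%20==0: cv2.putText(im,str(x),((x-x0)*s-10,18),0,.4,(0,0,255),1)
    for y in range((y0//st+1)*st,y0+h,st):
        cv2.line(im,(0,(y-y0)*s),(6,(y-y0)*s),(0,0,255),1)
        if y%20==0: cv2.putText(im,str(y),(8,(y-y0)*s+4),0,.4,(0,0,255),1)
    cv2.imwrite(out,im)
E
python3 - <<'E'
from plant import r, viewer
import pickle
from h import *
d={}
for n in ["scene","side","wrist"]:
    o=r.get_obs(); f=viewer.grab_frame(n); d[n]=(np.array(f["K"]),campose(f,o))
pickle.dump(d,open("cams0.pkl","wb"))
crop("pics/scene0.png","pics/sc_h.png",50,160,150,130,5)
crop("pics/scene0.png","pics/sc_p.png",210,145,160,100,5)
crop("pics/side0.png","pics/si_p.png",210,230,130,140,4)
crop("pics/side0.png","pics/si_h.png",220,130,100,100,6)
crop("pics/wrist0.png","pics/wr_c.png",60,60,140,100,5)
E
```

```text
(no output)
```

View pics/sc_h.png

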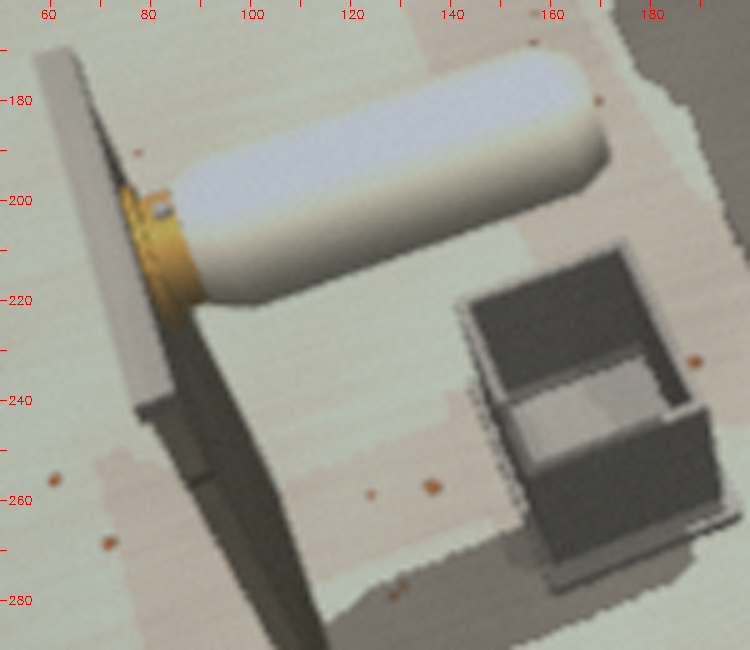

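View pics/sc_p.png

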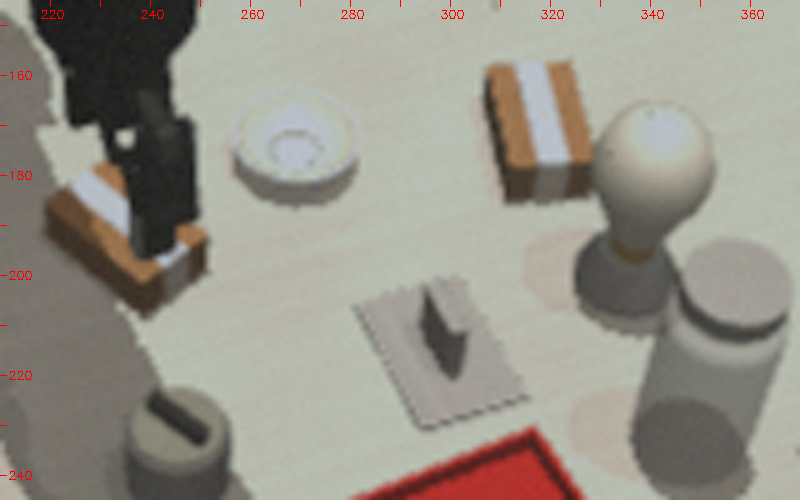

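View pics/si_p.png

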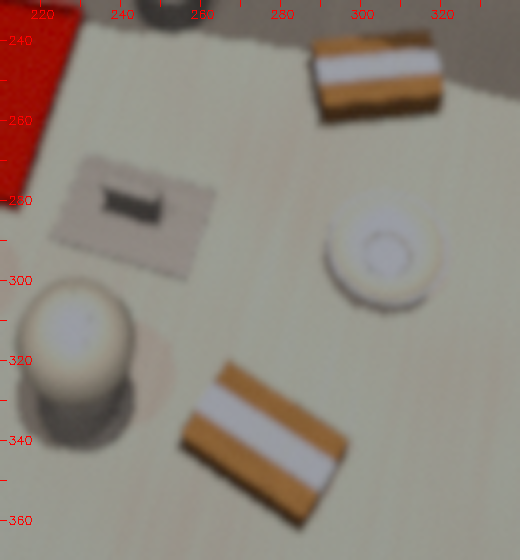

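View pics/si_h.png

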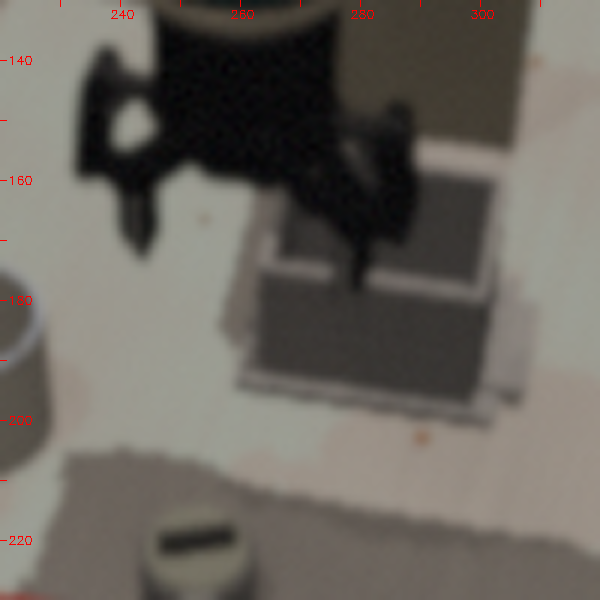

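View pics/wr_c.png

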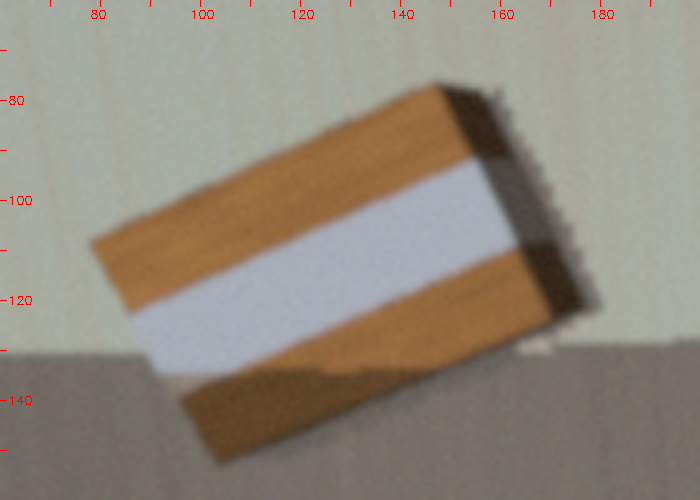

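```bash
cat >> h.py <<'E'
def fitrect(d,obs,lx,ly,z,x0):
    """obs: list of (cam, [4 uv]) any starting corner; tries cyc/reversal"""
    C=np.array([[1,1],[1,-1],[-1,-1],[-1,1]])*[lx/2,ly/2]
    def pts(p): 
        c,s=np.cos(p[2]),np.sin(p[2]); return np.c_[C@np.array([[c,s],[-s,c]])+p[:2],np.full(4,z)]
    def res(p):
        out=[]
        for cam,uv in obs:
            K,T=d[cam]; q=proj(K,T,pts(p)); best=None
            uv=np.array(uv,float)
            for rv in (uv,uv[::-1]):
                for k in range(4):
                    e=np.roll(rv,k,0)-q
                    if best is None or np.nansum(e**2)<np.nansum(best**2): best=e
            out.append(np.nan_to_num(best).ravel())
        return np.concatenate(out)
    sols=[least_squares(res,[x0[0],x0[1],a]) for a in np.arange(0,np.pi,np.pi/6)]
    s=min(sols,key=lambda s:s.cost); return s.x,np.sqrt(2*s.cost/len(s.fun)),np.round(s.fun,1)
E
python3 - <<'E'
import pickle
from h import *
d=pickle.load(open("cams0.pkl","rb"))
n=np.nan
c1=[("wrist",[(79,108.5),(147,77),(171,124.5),(104,152.5)])]
c2s=("scene",[(307,158),(324,157.5),(329,178),(311,178.5)]); c2d=("side",[(267,321),(297,341),(285,361),(256,339)])
p_s=("scene",[(281,206),(302,201),(315,225),(294.5,231)]); p_d=("side",[(232,268.5),(264,277),(256,299),(223,289)])
hs=("scene",[(142,221),(175,208),(191,241.5),(157,254)])
def go(nm,o,lx,ly,z):
    K,T=d[o[0][0]]; x0=np.mean([onplane(K,T,u,z) for u in o[0][1]],0)
    print(nm,*fitrect(d,o,lx,ly,z,x0))
go("c1",c1,.09,.056,.034)
for o in ([c2s],[c2d],[c2s,c2d]): go("c2",o,.09,.056,.034)
for o in ([p_s],[p_d],[p_s,p_d]): go("pl",o,.1,.07,.004)
go("hop",[hs],.124,.098,.1)
def pt(c,u,z): return np.round(onplane(*d[c],u,z),3)
print("panel top",pt("scene",(58,171),.34),pt("scene",(78,242),.34), pt("scene",(85,239),.34))
print("shade tip",pt("scene",(170,190),.305), pt("scene",(88,205),.305))
print("side hop near rim", pt("side",(264,174),.1),pt("side",(300,179),.1))
print("wrist hop rim far", pt("wrist",(182,251),.1),pt("wrist",(285,246),.1))
print("dish",pt("side",(306,292),.015),"timer",pt("wrist",(272,144),.066),"bulb",pt("scene",(340,175),.1),"pour",pt("scene",(358,203),.15),"mug",pt("scene",(238,275),.092),"tray",pt("scene",(300,258),.01))
E
```

```text
c1 [0.476634   0.05330164 0.38828549] 0.8688407825649005 [-1.1  0.9 -0.6  0.   0.3 -1.3  1.4  0.1]
c2 [0.49285827 0.33220412 2.81443576] 0.08480724977678289 [-0.  -0.1 -0.   0.   0.2  0.1 -0.1 -0.1]
c2 [0.48753911 0.33731361 2.81911007] 0.6251155792160367 [-0.6 -0.1 -0.6 -0.3  1.4 -0.1 -0.2  0.6]
c2 [0.48862103 0.3360528  2.81680545] 0.863000987128659 [-0.5  1.1 -0.4  1.2 -0.3  1.4 -0.6  1.2 -0.3  0.4 -0.2  0.4  1.7  0.6
  0.   1.2]
pl [0.62195669 0.20223764 3.09708285] 0.48377499951496494 [ 0.1 -0.   0.   0.8 -0.7 -0.1  0.6 -0.5]
pl [ 0.61587634  0.20200712 -0.02721435] 0.4818612888661943 [ 0.3 -0.1  0.5  0.9 -0.2 -0.2 -0.6 -0.5]
pl [ 0.61831948  0.2023564  -0.03476895] 0.8398891025909835 [-0.3  1.   0.9  0.4  0.6  0.7  0.7  1.7  1.2  0.2  1.2  1.1  0.6 -0.2
  0.4 -0.5]
hop [ 0.60018223 -0.18300802  0.08522873] 1.0073698275619478 [-1.4  0.4  0.9 -1.7  1.   0.9 -0.5  0.7]
panel top [ 0.536 -0.372  0.34 ] [ 0.741 -0.357  0.34 ] [ 0.739 -0.344  0.34 ]
shade tip [ 0.648 -0.157  0.305] [ 0.624 -0.331  0.305]
side hop near rim [ 0.651 -0.134  0.1  ] [ 0.535 -0.145  0.1  ]
wrist hop rim far [ 0.547 -0.081  0.1  ] [ 0.656 -0.075  0.1  ]
dish [0.441 0.185 0.015] timer [0.642 0.027 0.066] bulb [0.595 0.342 0.1  ] pour [0.737 0.306 0.15 ] mug [ 0.789 -0.053  0.092] tray [0.76 0.14 0.01]
```

```bash
python3 -c "
from h import *
crop('pics/wrist0.png','pics/wr_h.png',160,225,150,120,5)"
```

```text
(no output)
```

View pics/wr_h.png

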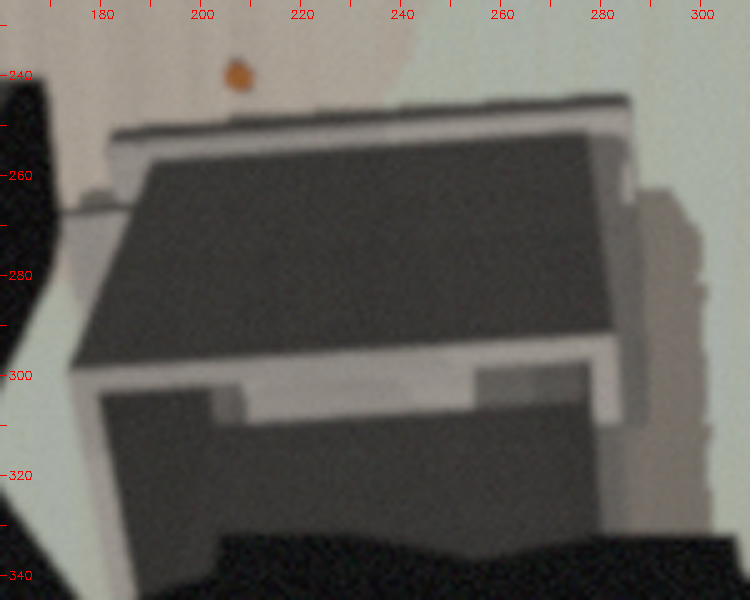

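```bash
cat >> h.py <<'E'
def tq(yaw,tilt,flip=False):
    s,c=np.sin(tilt),np.cos(tilt); a,b=np.cos(yaw),np.sin(yaw)
    z=np.array([s*a,s*b,-c]); x=np.array([-c*a,-c*b,-s]); y=np.array([-b,a,0])
    if flip: x,y=-x,-y
    return R.from_matrix(np.c_[x,y,z]).as_quat()
E
python3 - <<'E'
import pickle
from h import *
from plant import solve_ik
d=pickle.load(open("cams0.pkl","rb"))
for u in [(174.5,298.5),(282,291.5),(180,304),(277,297.5)]: print("rim+y",np.round(onplane(*d["wrist"],u,.1),4))
hy=.075
for t in (25,32,38):
  for fl in (0,1):
    q=lambda y:tq(y,np.radians(t),fl)
    for nm,p,y in [("c1",[.477,.053,.02],.388),("c1up",[.477-.05,.053-.02,.25],.388),("c2",[.489,.336,.02],-.327),("c2up",[.489,.336,.2],-.327),("pl",[.62,.202,.03],-.035),("plpi",[.62,.202,.03],-.035),("h",[.6,-.185,.11],hy),("hup",[.6,-.185,.2],hy)]:
        s=solve_ik(np.array(p),q(y)); print(t,fl,nm,None if s is None else np.round(s,2))
E
```

```text
rim+y [ 0.5341 -0.1412  0.1   ]
rim+y [ 0.6546 -0.1318  0.1   ]
rim+y [ 0.5397 -0.1486  0.1   ]
rim+y [ 0.6492 -0.1397  0.1   ]
25 0 c1 [ 0.72  0.48 -0.9   2.4   1.58  0.23  0.38]
25 0 c1up [-0.06 -0.25  0.02  2.3  -0.22  0.7   2.07]
25 0 c2 [-0.87  0.54 -0.02  2.01  0.82  0.59 -0.33]
25 0 c2up [-0.61  0.28 -0.32  1.9   0.64  0.93 -0.05]
25 0 pl [-0.47  0.52  0.01  2.01  0.75  0.3   0.38]
25 0 plpi [-0.47  0.52  0.01  2.01  0.75  0.3   0.38]
25 0 h [ 0.72  0.38 -0.44  2.02 -0.02  0.37  2.  ]
25 0 hup [ 0.59  0.23 -0.28  1.95 -0.19  0.57  2.12]
25 1 c1 [ 0.87  0.59 -1.08  2.39  1.59  0.36 -2.72]
25 1 c1up [-0.   -0.25 -0.02  2.3  -0.24  0.7  -1.05]
25 1 c2 [-1.68  0.89  1.08  2.04 -0.75  0.51 -2.13]
25 1 c2up [-1.74  0.45  1.09  1.93 -0.03  0.77 -2.62]
25 1 pl [-0.87  0.57  0.49  2.03 -0.21  0.22 -1.9 ]
25 1 plpi [-0.87  0.57  0.49  2.03 -0.21  0.22 -1.9 ]
25 1 h [ 0.24  0.35  0.12  2.04 -0.56  0.41 -0.67]
25 1 hup [ 0.17  0.22  0.2   1.96 -0.4   0.59 -0.85]
32 0 c1 [ 0.91  0.61 -1.07  2.47  2.18  0.36 -0.1 ]
32 0 c1up [-0.27 -0.33  0.23  2.39 -0.21  0.56  2.07]
32 0 c2 [-0.98  0.56  
[... 859 characters left out ...]
8  0.69 -0.79]
38 0 c2up [-0.66  0.3  -0.41  1.98  0.97  0.99 -0.41]
38 0 pl [-0.84  0.56  0.36  2.17  2.14  0.21 -1.15]
38 0 plpi [-0.84  0.56  0.36  2.17  2.14  0.21 -1.15]
38 0 h [ 1.3   0.59 -1.09  2.16  1.31  0.2   0.86]
38 0 hup [ 1.    0.23 -0.65  2.11 -0.54  0.29  2.51]
38 1 c1 [ 0.81  0.58 -0.9   2.53  2.81  0.41  2.44]
38 1 c1up [ 0.1  -0.34 -0.02  2.45 -0.63  0.5  -0.63]
38 1 c2 [-0.29  0.82 -0.91  2.05  1.55  1.23  2.25]
38 1 c2up [-0.14  0.49 -1.08  1.97  1.2   1.25  2.61]
38 1 pl [-0.82  0.56  0.34  2.17  2.12  0.22  2.02]
38 1 plpi [-0.82  0.56  0.34  2.17  2.12  0.22  2.02]
38 1 h [ 1.31  0.6  -1.1   2.16  1.33  0.21 -2.29]
38 1 hup [ 0.34  0.18  0.07  2.13 -0.93  0.38 -0.29]
```

```bash
python3 - <<'E'
from h import *
from plant import solve_ik,r
t=np.radians(28); q0=np.array(r.get_obs()["qpos"])
for nm,p,y in [("c1",[.477,.053,.015],.388),("c1up",[.477,.053,.12],.388),("c2",[.489,.336,.015],-.327),("c2up",[.489,.336,.12],-.327),("pl",[.62,.202,.03],-.035),("plup",[.62,.202,.12],-.035),("h",[.6,-.185,.09],.075),("hup",[.6,-.185,.16],.075)]:
  for dy in (0,np.pi):
   for fl in (0,1):
    s=solve_ik(np.array(p),tq(y+dy,t,fl)); print(nm,round(dy),fl,None if s is None else (np.round(s,2),np.round(np.abs(s-q0).max(),1)))
E
```

```text
c1 0 0 (array([ 0.88,  0.61, -1.07,  2.43,  1.87,  0.36,  0.18]), np.float64(1.9))
c1 0 1 (array([-0.06,  0.35, -0.01,  2.45,  3.98,  0.19,  1.02]), np.float64(4.0))
c1 3 0 (array([-0.37,  0.72,  0.19,  1.72, -0.04,  1.19, -1.35]), np.float64(1.3))
c1 3 1 (array([ 0.04,  0.74, -0.37,  1.71,  0.3 ,  1.25,  1.49]), np.float64(1.5))
c1up 0 0 (array([ 0.21,  0.08, -0.28,  2.39, -0.55,  0.24,  2.39]), np.float64(2.4))
c1up 0 1 (array([-0.04,  0.07, -0.03,  2.4 , -0.62,  0.25, -0.68]), np.float64(0.9))
c1up 3 0 (array([-0.38,  0.57,  0.21,  1.69, -0.01,  1.38, -1.35]), np.float64(1.3))
c1up 3 1 (array([ 0.06,  0.59, -0.4 ,  1.67,  0.25,  1.42,  1.53]), np.float64(1.6))
c2 0 0 (array([-0.93,  0.56,  0.02,  2.03,  0.91,  0.58, -0.45]), np.float64(0.9))
c2 0 1 (array([-1.71,  0.91,  1.07,  2.05, -0.74,  0.46, -2.17]), np.float64(2.1))
c2 3 0 (array([-0.57,  0.8 ,  0.17,  1.53, -0.48,  1.23, -2.07]), np.float64(2.0))
c2 3 1 (array([-0.2 ,  0.84, -0.4 ,  1.52, -0.07,  1.16,  0.76]), np.float64(0.8))
c2up 0 0 (array([-0.67,  0.39, -0.3 ,  1.98,  0.84,  0.82, -0.29]), np.float64(0.8))
c2up 0 1 (a
[... 879 characters left out ...]
09,  1.61,  1.12]), np.float64(1.2))
h 0 0 (array([ 0.84,  0.43, -0.57,  2.07,  0.11,  0.25,  1.91]), np.float64(2.0))
h 0 1 (array([ 0.35,  0.38,  0.01,  2.08, -0.72,  0.31, -0.49]), np.float64(0.8))
h 3 0 (array([-0.02,  0.86,  0.36,  1.27, -0.1 ,  1.51, -1.18]), np.float64(1.1))
h 3 1 (array([ 0.32,  0.85, -0.24,  1.25,  0.27,  1.55,  1.69]), np.float64(1.7))
hup 0 0 (array([ 0.69,  0.28, -0.39,  2.02, -0.22,  0.41,  2.17]), np.float64(2.2))
hup 0 1 (array([ 0.23,  0.26,  0.14,  2.04, -0.56,  0.45, -0.67]), np.float64(0.7))
hup 3 0 (array([-0.02,  0.79,  0.37,  1.23, -0.09,  1.62, -1.17]), np.float64(1.1))
hup 3 1 (array([ 0.32,  0.78, -0.24,  1.21,  0.25,  1.66,  1.71]), np.float64(1.8))
```

```bash
cat >> h.py <<'E'
TL=np.radians(28)
def snap(name,out):
    from plant import r,viewer
    o=r.get_obs(); f=viewer.grab_frame(name); cv2.imwrite(f"pics/{out}.png",f["pixels"][:,:,::-1])
    return np.array(f["K"]),campose(f,o)
E
python3 - <<'E'
from h import *
from plant import solve_ik,r
import pickle
y=.388+np.pi; q=tq(y,TL,1); dr=np.array([np.cos(y),np.sin(y),0])
t0=r.get_obs()["t"]
r.goto(np.array([.4766,.0533,.10])+.007*dr-.06*dr,q)
o=r.get_obs(); print(o["t"]-t0,o["position"])
pickle.dump({"wrist":snap("wrist","w1"),"side":snap("side","s1")},open("cams1.pkl","wb"))
E
```

```text
1.45 [0.52590888 0.07309688 0.10017892]
```

View pics/w1.png

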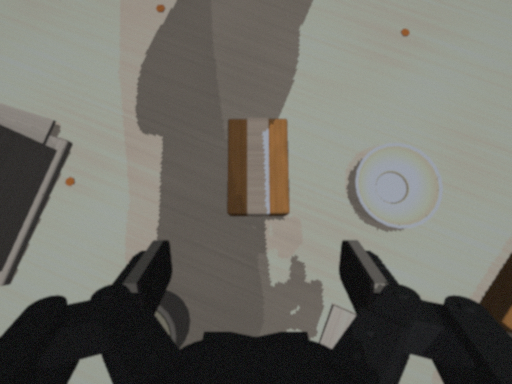

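View pics/s1.png

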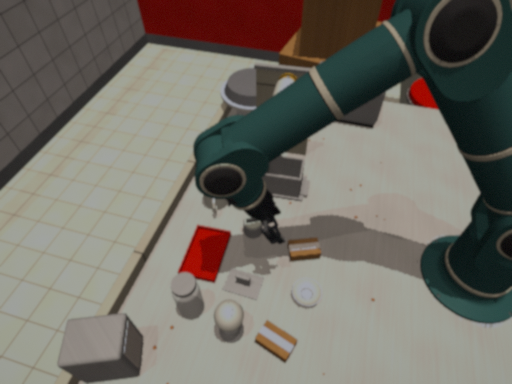

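```bash
python3 - <<'E'
from h import *
import pickle
crop('pics/w1.png','pics/w1c.png',215,105,90,125,5)
d=pickle.load(open("cams1.pkl","rb"))
print(fitrect(d,[("wrist",[(228,119),(287.5,119.5),(289,213.5),(228,213.5)])],.09,.056,.034,[.477,.053]))
E
```

```text
(array([0.47549847, 0.0548368 , 0.38955839]), np.float64(0.7377050389228639), array([-1. , -0.5,  1.2, -0.7, -0.2,  0.4, -0.1,  1. ]))
```

View pics/w1c.png

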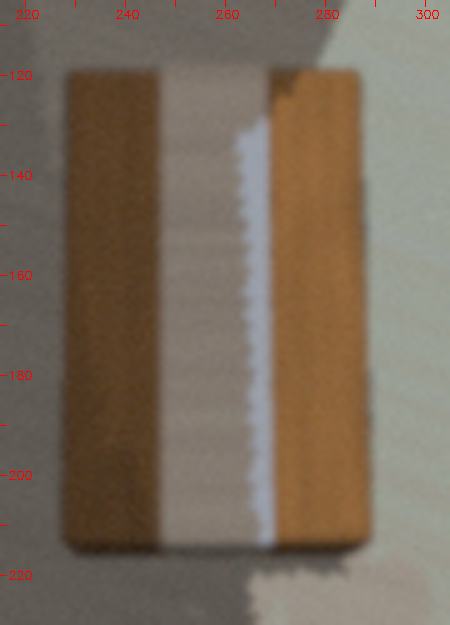

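```bash
python3 - <<'E'
from h import *
from plant import solve_ik,r
y=.389+np.pi; q=tq(y,TL,1); dr=np.array([np.cos(y),np.sin(y),0])
c=np.array([.4758,.0545,0])
print(r.line_to(c+.007*dr+[0,0,.0135],q,max_speed=.12,stop_force=15))
r.grasp(); o=r.get_obs(); print(o["t"],o["opening"],o["force"],o["position"])
r.line_to(c+.007*dr+[0,0,.15],q,max_speed=.15)
o=r.get_obs(); print(o["t"],o["opening"],o["force"])
hq=tq(.075,TL,0)
for z in (.09,.12,.16,.2): print(z,np.round(solve_ik(np.array([.6,-.185,z]),hq),2))
snap("wrist","w2"); snap("side","s2")
E
```

```text
False
3.6417 0.00014531249568664254 [-0.06053717 -0.21782899  0.75503974] [0.46928423 0.05184165 0.01347661]
4.7 0.00013680029479999024 [-0.86086684  0.16921229  0.1839356 ]
0.09 [ 0.79  0.42 -0.51  2.07  0.01  0.25  2.  ]
0.12 [ 0.78  0.36 -0.5   2.05 -0.08  0.32  2.07]
0.16 [ 0.74  0.29 -0.44  2.02 -0.18  0.41  2.13]
0.2 [ 0.68  0.22 -0.36  1.99 -0.23  0.5   2.17]
```

View pics/w2.png

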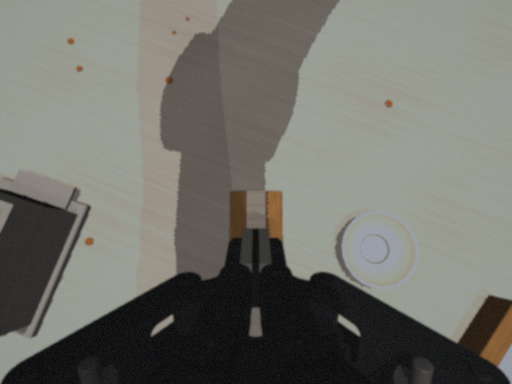

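View pics/s2.png

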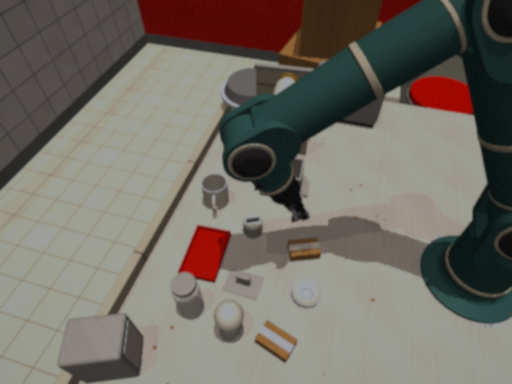

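```bash
python3 - <<'E'
from h import *
from plant import r,viewer
o=r.get_obs(); f=viewer.grab_frame("wrist"); T=campose(f,o); K=np.array(f["K"])
y=.389; c=np.array([.4758,.0545])
Rm=np.array([[np.cos(y),-np.sin(y)],[np.sin(y),np.cos(y)]])
P=np.array([[*(c+Rm@[a,b]),.034] for a,b in [(.045,.028),(.045,-.028),(-.045,-.028),(-.045,.028)]])
print(np.round(proj(K,T,P)))
print(o["position"],"tcp px",proj(K,T,o["position"]))
for s in (.0187,.03): print(proj(K,T,o["position"]-s*R.from_quat(o["orientation"]).as_matrix()[:,2]))
crop('pics/w2.png','pics/w2c.png',200,170,110,110,5)
E
```

```text
[[283. 279.]
 [228. 279.]
 [229. 191.]
 [282. 191.]]
[0.46887062 0.05175428 0.14918703] tcp px [[256.07780051 218.32580159]]
[[256.18838421 231.05009943]]
[[256.26697585 240.09323426]]
```

View pics/w2c.png

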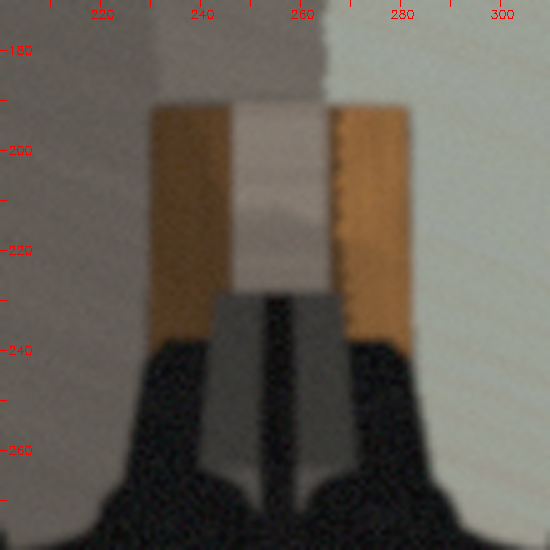

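```bash
python3 - <<'E'
from h import *
from plant import r,viewer
o=r.get_obs(); f=viewer.grab_frame("wrist"); Tc=np.array(f["T_tool_cam"]); K=np.array(f["K"])
for x in (-.011,0,.011):
  for z in (0,-.01,-.02,-.03,-.04): print(x,z,np.round(proj(K,Tc,[x,0.01,z]),1), end=' ')
  print()
print(o["opening"],r.tcp_to_grasp,R.from_quat(o["orientation"]).as_matrix().round(3))
E
```

```text
-0.011 0 [[271.  233.5]] -0.011 -0.01 [[271.8 240.6]] -0.011 -0.02 [[272.7 248.6]] -0.011 -0.03 [[273.8 257.4]] -0.011 -0.04 [[274.9 267.3]] 
0 0 [[271.3 218.3]] 0 -0.01 [[272.1 224.8]] 0 -0.02 [[273.1 232. ]] 0 -0.03 [[274.2 240.1]] 0 -0.04 [[275.4 249.2]] 
0.011 0 [[271.6 202.7]] 0.011 -0.01 [[272.5 208.4]] 0.011 -0.02 [[273.5 214.9]] 0.011 -0.03 [[274.6 222.1]] 0.011 -0.04 [[275.8 230.2]] 
-4.0867038156687886e-05 0.0187 [[-0.816 -0.379 -0.436]
 [-0.335  0.925 -0.178]
 [ 0.471  0.    -0.882]]
```

```bash
python3 - <<'E'
from h import *
from plant import r,viewer
o=r.get_obs(); Rm=R.from_quat(o["orientation"]).as_matrix()
for n in ("side","scene"):
    f=viewer.grab_frame(n); T=campose(f); K=np.array(f["K"])
    cv2.imwrite(f"pics/{n}3.png",f["pixels"][:,:,::-1])
    uv=proj(K,T,[o["position"]+Rm@[x,0,z] for z in (0,-.02,-.04) for x in (-.011,.011)]); print(n,uv.round(1).tolist())
    u=uv[0].astype(int); crop(f"pics/{n}3.png",f"pics/{n}3c.png",u[0]-40,u[1]-50,80,80,6)
E
```

```text
side [[306.6, 224.8], [314.1, 222.0], [303.9, 221.4], [311.4, 218.4], [301.0, 217.8], [308.6, 214.8]]
scene [[234.3, 163.6], [229.6, 157.5], [236.5, 161.0], [231.7, 154.8], [238.7, 158.3], [233.8, 152.0]]
```

View pics/side3c.png

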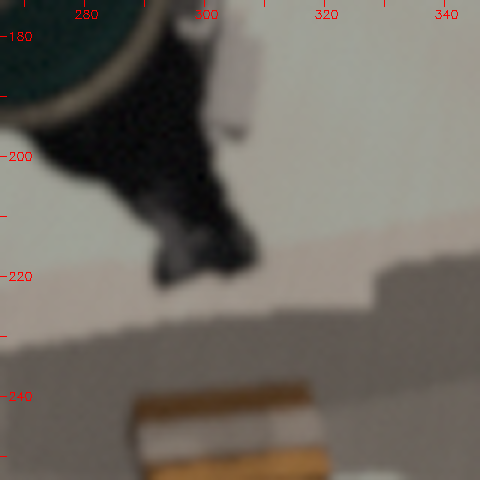

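View pics/scene3c.png

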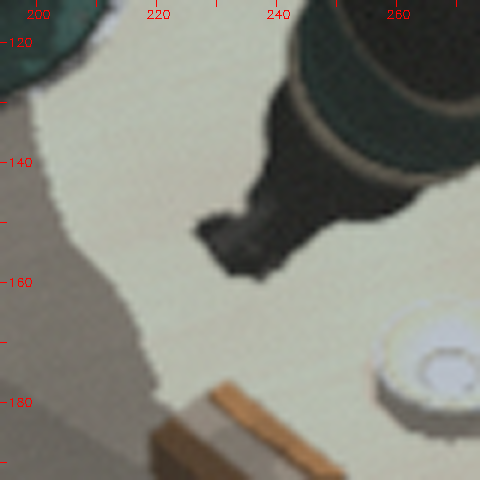

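```bash
python3 - <<'E'
from h import *
from plant import r
o=r.get_obs(); p=np.array(o["position"])
a=np.array([.455,-.05,.02]); r.line_to(a,None,max_speed=.2)
print(r.line_to(a-[0,0,.05],None,max_speed=.03,stop_force=6))
o=r.get_obs(); print(o["t"],o["position"],o["force"])
r.line_to(a+[0,0,.04],None,max_speed=.15); r.release(); o=r.get_obs(); print(o["t"],o["opening"])
E
```

```text
True
7.375 [ 0.4549405  -0.05001789 -0.02641737] [ 1.2574399  -0.32118973  9.71272765]
8.8917 0.08510614847327513
```

```bash
python3 - <<'E'
from h import *
from plant import viewer
import pickle
c0=pickle.load(open("cams0.pkl","rb"))
Rm=R.from_quat(tq(.389+np.pi,TL,1)).as_matrix(); tcp=np.array([.46887,.05175,.1492])
def tri(obs):
    f=lambda p:np.concatenate([proj(*c0[c],p)[0]-u for c,u in obs])
    s=least_squares(f,tcp); return s.x,s.fun
for o in ([("side",(293,221.5)),("scene",(237.5,160))],[("side",(308,218)),("scene",(227,151))],[("side",(293,221.5)),("scene",(227,151))],[("side",(308,218)),("scene",(237.5,160))]):
    p,e=tri(o); print(p.round(3),e.round(1),"tool:",(Rm.T@(p-tcp)).round(4))
E
```

```text
[0.507 0.065 0.173] [ 3.4 -2.4  3.6  2.4] tool: [-0.0244 -0.0018 -0.0396]
[0.47  0.048 0.18 ] [ 3.4 -2.5  3.6  2.6] tool: [ 0.0144 -0.0041 -0.0271]
[0.494 0.056 0.184] [ 9.  -6.4  9.4  6.6] tool: [-0.0063 -0.0055 -0.0423]
[0.482 0.057 0.169] [-2.2  1.5 -2.3 -1.6] tool: [-0.0036 -0.0004 -0.0243]
```

```bash
python3 - <<'E'
from h import *
from plant import solve_ik,r
y=.389+np.pi; q=tq(y,TL,1); dr=np.array([np.cos(y),np.sin(y),0])
c=np.array([.4758,.0545,0]); g=c+.0235*dr+[0,0,-.0176]
r.line_to(g-.02*dr+[0,0,.065],q,max_speed=.15)
print(r.line_to(g,q,max_speed=.1,stop_force=15))
r.grasp(); o=r.get_obs(); print(o["t"],o["opening"],o["force"],o["position"])
if o["opening"]>.04:
    r.line_to(g+[0,0,.1],q,max_speed=.15)
    o=r.get_obs(); print(o["t"],o["opening"],o["force"])
    r.wait(.05); print(r.get_obs()["force"])
snap("wrist","w4"); snap("side","s4")
E
```

```text
False
10.9667 0.05502286010732035 [ 0.61252386 -0.14745038  7.25685876] [ 0.45458404  0.04571454 -0.0169845 ]
11.7833 0.054738606370827364 [-0.67627129  0.49941723 -2.14575985]
[ 0.28672909 -0.06911714 -1.69470456]
```

View pics/w4.png

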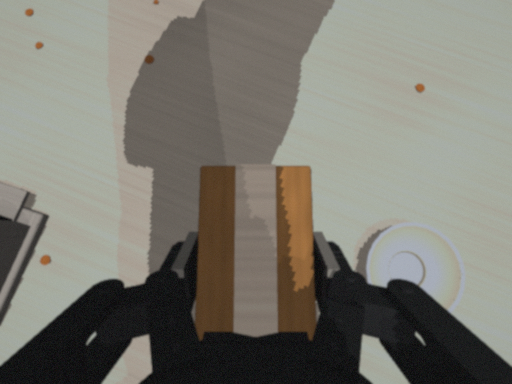

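View pics/s4.png

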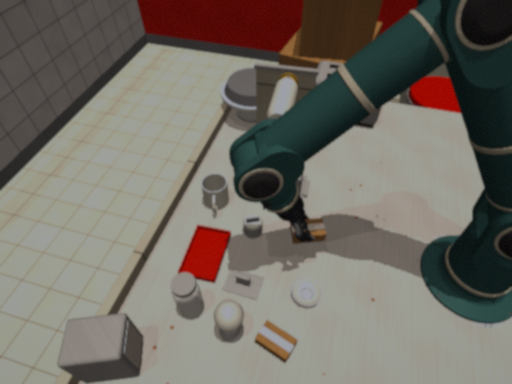

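```bash
python3 - <<'E'
from h import *
from plant import r,viewer
import pickle
crop('pics/w4.png','pics/w4c.png',180,150,150,110,5)
f=viewer.grab_frame("wrist"); Tc=np.array(f["T_tool_cam"]); K=np.array(f["K"])
y=.389+np.pi; Rm=R.from_quat(tq(y,TL,1)).as_matrix(); g=np.array([.45458,.04571,-.0170])
c=np.array([.4758,.0545,0]); d=np.array([np.cos(y),np.sin(y),0]); n=np.array([-d[1],d[0],0])
P=[c+a*.045*d+b*.028*n+[0,0,z] for z in (.034,0) for a,b in ((1,1),(1,-1),(-1,-1),(-1,1))]
print(proj(K,Tc,(np.array(P)-g)@Rm).round(1))
E
```

```text
[[200.4 166.4]
 [312.8 166.4]
 [320.  363.8]
 [193.5 363.9]
 [210.7 180.2]
 [301.9 180.3]
 [306.6 338.3]
 [206.2 338.3]]
```

View pics/w4c.png

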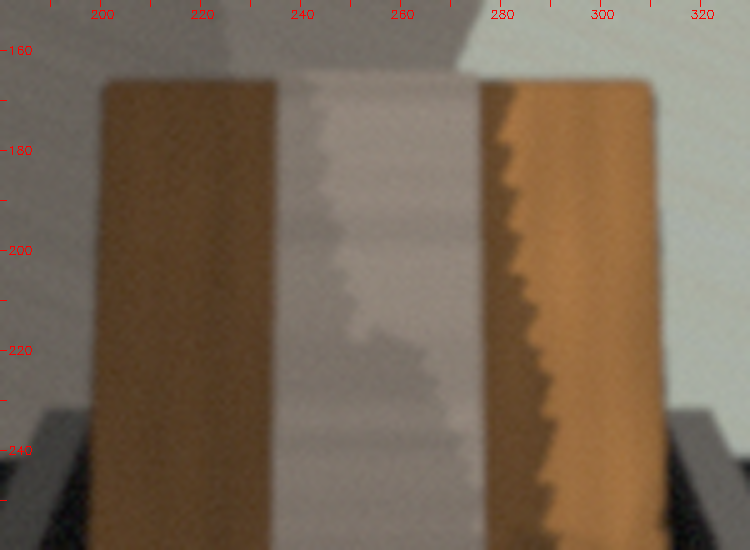

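```bash
python3 - <<'E'
from h import *
from plant import solve_ik,r
y=.389+np.pi; q=tq(y,TL,1); dr=np.array([np.cos(y),np.sin(y),0])
c=np.array([.4758,.0545,0]); g=c+.0235*dr+[0,0,-.0176]
print(r.line_to(g+[0,0,.0005],q,max_speed=.12,stop_force=10))
r.release()
r.line_to(g-.03*dr+[0,0,.09],q,max_speed=.2)
q=tq(y,TL,0)
pre=g-.03*dr+[0,0,.085]
s=solve_ik(pre,q); print(np.round(s,2)); print(np.round(solve_ik(g,q),2))
r.goto(pre,q)
o=r.get_obs(); print(o["t"],np.round(o["qpos"],2))
snap("wrist","w5");snap("side","s5")
E
```

```text
True
[-0.47  0.66  0.33  1.7  -0.1   1.29 -1.29]
[-0.48  0.76  0.34  1.79 -0.14  1.11 -1.26]
16.3 [-0.47  0.66  0.33  1.7  -0.1   1.29 -1.29]
```

View pics/w5.png

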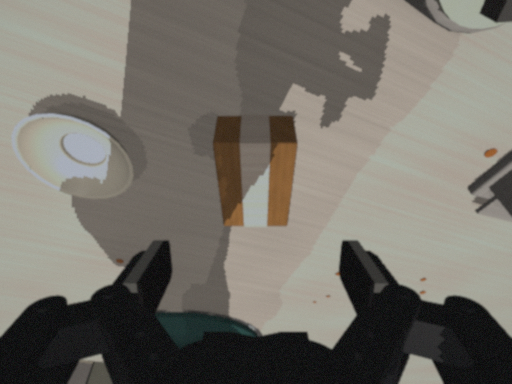

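View pics/s5.png

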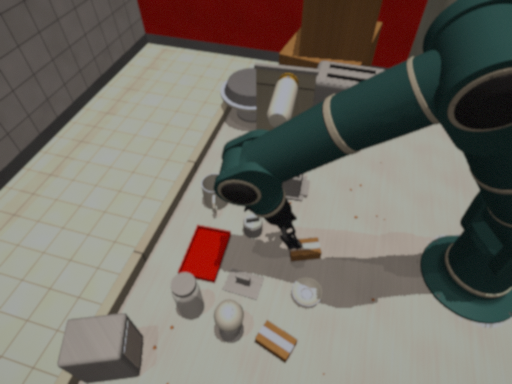

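```bash
python3 - <<'E'
from h import *
from plant import r,viewer
o=r.get_obs(); f=viewer.grab_frame("wrist"); T=campose(f,o); K=np.array(f["K"])
print(fitrect({"w":(K,T)},[("w",[(214.5,143.5),(297,143),(290.5,225.5),(223.5,226)])],.09,.056,.034,[.477,.053]))
E
```

```text
(array([0.47441292, 0.05222458, 0.40235786]), np.float64(1.243670757113765), array([ 1.9,  0.1, -2. ,  0.4,  1.4, -0.8, -1.3, -0.7]))
```

```bash
python3 - <<'E'
from h import *
from plant import solve_ik,r
y=.393+np.pi; q=tq(y,TL,0); dr=np.array([np.cos(y),np.sin(y),0])
c=np.array([.4754,.054,0]); g=c+.0235*dr+[0,0,-.0176]
print(r.line_to(g,q,max_speed=.12,stop_force=15))
r.grasp(); o=r.get_obs(); print(o["t"],o["opening"],o["force"],o["position"])
if o["opening"]>.04:
    r.line_to(g+[0,0,.1],q,max_speed=.2)
    print(r.get_obs()["t"])
    snap("wrist","w6")
    hy=.078; hd=np.array([np.cos(hy),np.sin(hy),0]); m=np.array([.5985,-.185,0]); hq=tq(hy,TL,0)
    for z in (.06,.08,.12,.16,.2):
        for b in (0,.1): 
            s=solve_ik(m+(.0235-b)*hd+[0,0,z],hq); print(z,b,None if s is None else np.round(s,2))
E
```

```text
False
17.7417 0.054596156607300605 [-0.02322588  1.17340367  6.49918572] [ 0.45425352  0.04519013 -0.01696929]
18.3917
0.06 0 [ 1.22  0.8  -1.15  2.02  1.24  0.53  0.98]
0.06 0.1 [ 1.35  0.6  -1.09  2.22  1.1   0.32  1.1 ]
0.08 0 [ 1.11  0.64 -0.98  2.02  0.92  0.4   1.21]
0.08 0.1 [ 1.36  0.54 -1.08  2.21  0.87  0.3   1.3 ]
0.12 0 [ 1.09  0.53 -0.94  2.    0.62  0.41  1.46]
0.12 0.1 [ 1.37  0.41 -1.07  2.19  0.41  0.33  1.7 ]
0.16 0 [ 0.96  0.38 -0.74  1.97  0.18  0.43  1.82]
0.16 0.1 [ 1.39  0.29 -1.06  2.16  0.09  0.4   1.98]
0.2 0 [ 0.64  0.26 -0.34  1.94 -0.2   0.51  2.13]
0.2 0.1 [ 1.42  0.19 -1.06  2.12 -0.11  0.49  2.14]
```

View pics/w6.png

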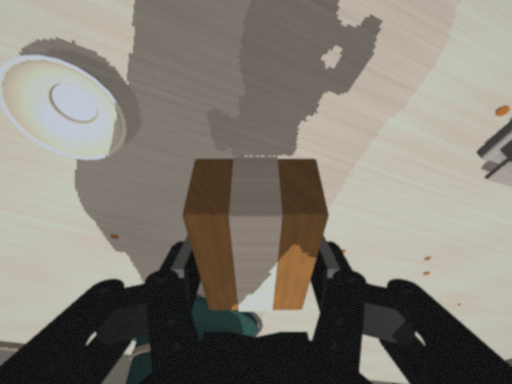

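```bash
python3 - <<'E'
from h import *
from plant import solve_ik,r
hy=.078; hd=np.array([np.cos(hy),np.sin(hy),0]); m=np.array([.5985,-.185,0]); hq=tq(hy,TL,0)
p=m+(.0235-.12)*hd+[0,0,.15]
print(np.round(solve_ik(p,hq),2))
r.goto(p,hq); o=r.get_obs(); print(o["t"],o["opening"],o["force"],np.round(o["qpos"],2))
for b,z in ((.12,.095),(0,.092),(0,.072)): 
    s=solve_ik(m+(.0235-b)*hd+[0,0,z],hq); print(np.round(s,2))
import pickle
pickle.dump({"wrist":snap("wrist","w7"),"side":snap("side","s7"),"scene":snap("scene","c7")},open("cams7.pkl","wb"))
E
```

```text
[ 1.42  0.27 -1.05  2.2   0.01  0.37  2.07]
21.3833 0.05469266849896578 [ 0.39055996 -0.79346377 -0.98823784] [ 1.42  0.27 -1.05  2.2   0.01  0.37  2.07]
[ 1.24  0.36 -0.88  2.25  0.14  0.23  1.97]
[ 0.88  0.48 -0.66  2.02  0.33  0.29  1.7 ]
[ 0.85  0.51 -0.62  2.03  0.37  0.25  1.67]
```

View pics/w7.png

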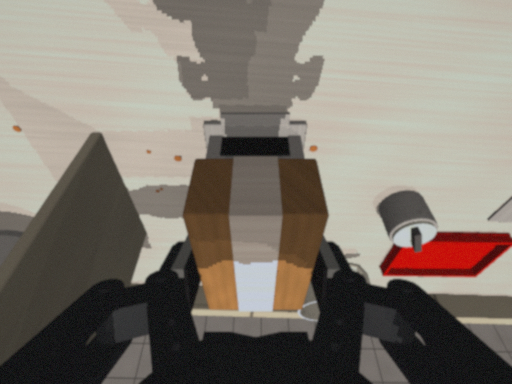

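View pics/s7.png

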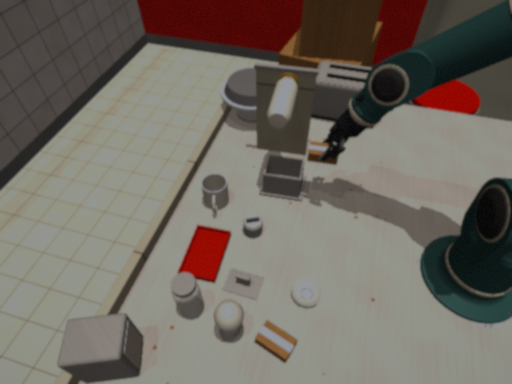

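View pics/c7.png

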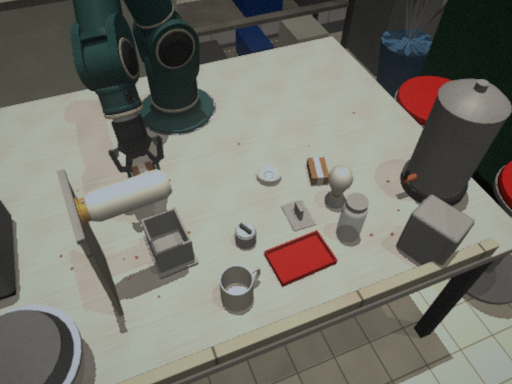

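```bash
python3 -c "
from h import *
crop('pics/s7.png','pics/s7c.png',245,140,75,65,9)"
```

```text
(no output)
```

View pics/s7c.png

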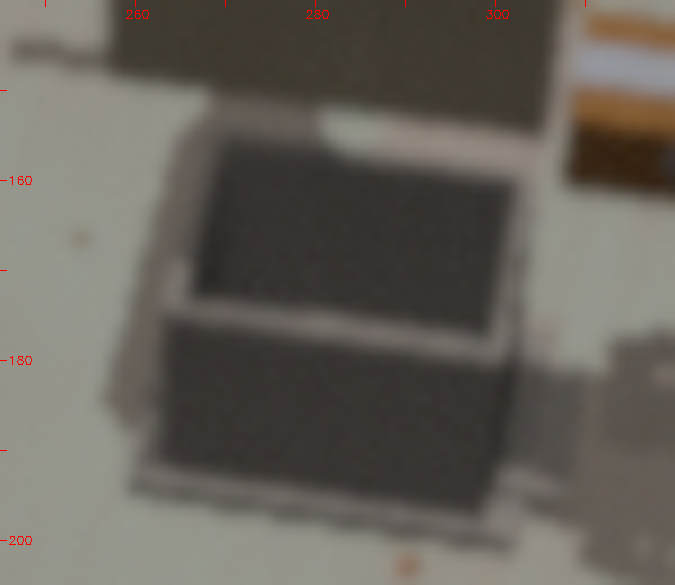

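```bash
python3 - <<'E'
from h import *
import pickle
d=pickle.load(open("cams7.pkl","rb"))
a=("side",[(269.5,156),(303,160),(299.5,177),(266,173)])
b=("scene",[(143.5,220.5),(175,208.5),(190.5,241),(157,253.5)])
print(fitrect(d,[a],.112,.086,.1,[.6,-.185])); print(fitrect(d,[b],.122,.096,.1,[.6,-.185]))
E
```

```text
(array([ 0.5957328 , -0.18686531,  0.10300948]), np.float64(0.5847415466377407), array([ 0.5, -0.4, -0.3,  0.8,  0.3,  0.7, -0.5, -0.9]))
(array([ 0.59968208, -0.18220006,  3.21418649]), np.float64(1.0659056334935666), array([ 1.5,  0.7, -0.9,  1. , -1.4,  0. ,  0.7, -1.4]))
```

```bash
python3 - <<'E'
from h import *
from plant import solve_ik,r
hy=.082; hd=np.array([np.cos(hy),np.sin(hy),0]); m=np.array([.598,-.185,0]); hq=tq(hy,TL,0)
P=lambda b,z:m+(.0235-b)*hd+[0,0,z]
r.line_to(P(.12,.1),hq,max_speed=.12)
print(r.line_to(P(0,.092),hq,max_speed=.12,stop_force=12))
print(r.line_to(P(0,.072),hq,max_speed=.1,stop_force=8))
o=r.get_obs(); print(o["t"],o["position"],o["force"],np.round(o["qpos"],2))
snap("wrist","w8");snap("side","s8");snap("scene","c8")
for n,b in (("s8",(230,80,110,110)),("c8",(80,130,140,130))): crop(f"pics/{n}.png",f"pics/{n}c.png",*b,5)
E
```

```text
False
False
23.6 [ 0.62093571 -0.18294131  0.07157782] [ 0.55288061 -0.61641162 -1.09214682] [ 0.81  0.5  -0.57  2.03  0.26  0.24  1.77]
```

View pics/s8c.png

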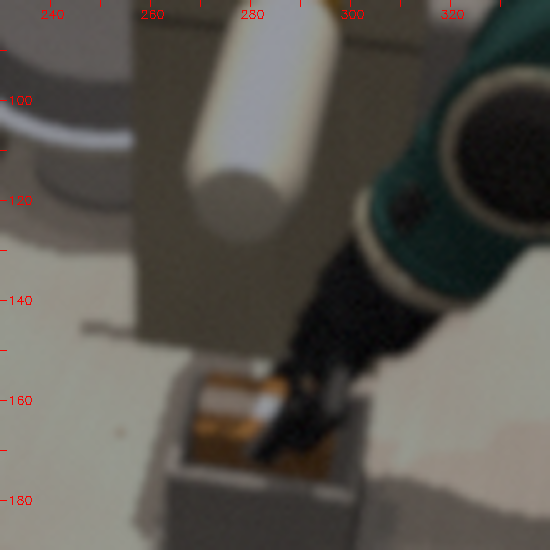

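View pics/c8c.png

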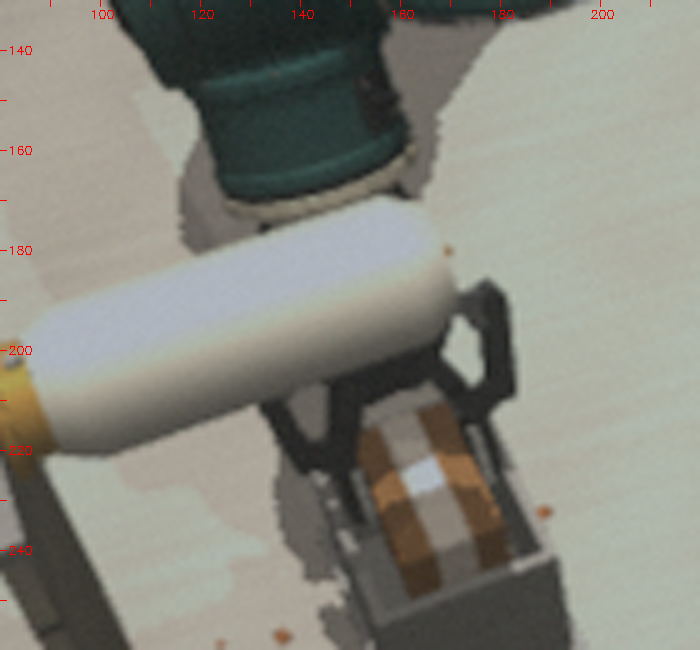

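View pics/w8.png

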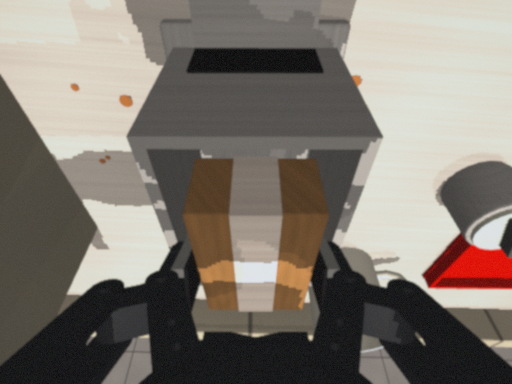

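```bash
python3 - <<'E'
from h import *
from plant import solve_ik,r
hy=.082; hd=np.array([np.cos(hy),np.sin(hy),0]); m=np.array([.598,-.185,0]); hq=tq(hy,TL,0)
P=lambda b,z:m+(.0235-b)*hd+[0,0,z]
r.release(); o=r.get_obs(); print(o["t"],o["force"])
snap("wrist","w9")
r.line_to(P(.1,.13),hq,max_speed=.2)
o=r.get_obs(); print(o["t"],o["force"])
snap("side","s9");snap("scene","c9");snap("wrist","w9b")
for n,b in (("s9",(240,130,90,80)),("c9",(110,180,110,90))): crop(f"pics/{n}.png",f"pics/{n}c.png",*b,6)
E
```

```text
24.1667 [-1.19855067 -0.3469968  -0.6085182 ]
25.1333 [-0.32764551  0.74351694  0.54712569]
```

View pics/w9.png

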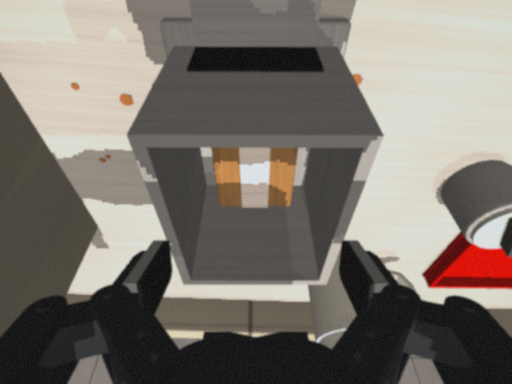

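View pics/c9c.png

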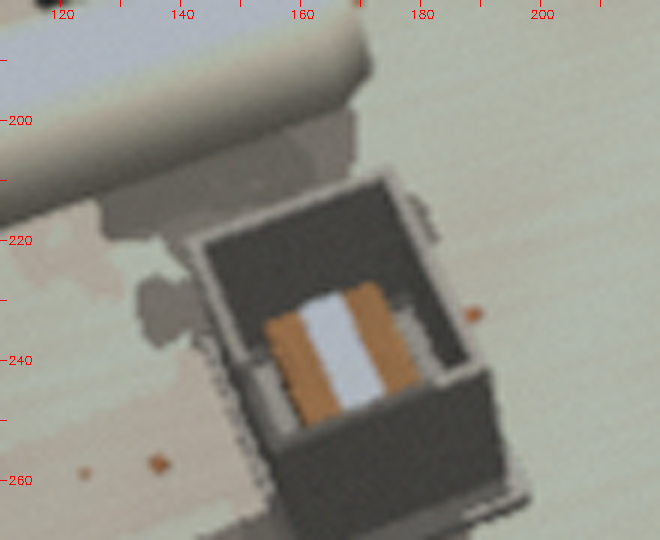

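View pics/s9c.png

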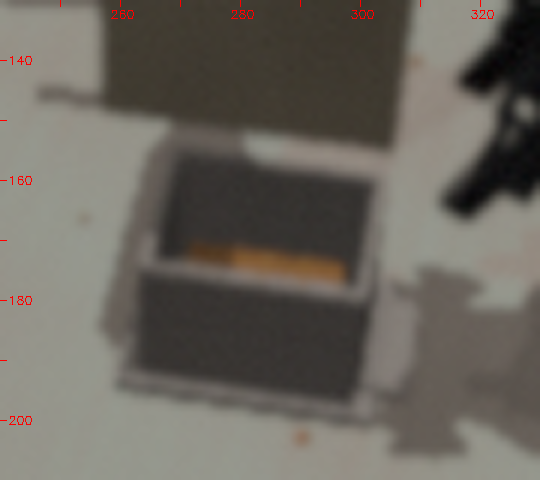

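```bash
python3 - <<'E'
from h import *
from plant import solve_ik,r
import pickle
y=-.325; q=tq(y,TL,0); dr=np.array([np.cos(y),np.sin(y),0])
c=np.array([.489,.3355,0]); g=c+.0235*dr+[0,0,-.0176]
pre=g-.06*dr+[0,0,.11]
print(np.round(solve_ik(pre,q),2),np.round(r.get_obs()["qpos"],2))
r.goto(pre,q)
o=r.get_obs(); print(o["t"],np.round(o["qpos"],2)); print(np.round(solve_ik(g,q),2))
pickle.dump({"wrist":snap("wrist","w10"),"side":snap("side","s10")},open("cams10.pkl","wb"))
E
```

```text
[-0.97  0.4  -0.01  2.04  0.76  0.72 -0.33] [ 1.26  0.32 -0.92  2.18  0.08  0.32  2.  ]
28.3917 [-0.97  0.4  -0.01  2.04  0.76  0.72 -0.33]
[-0.95  0.63  0.1   2.01  0.94  0.5  -0.47]
```

View pics/w10.png

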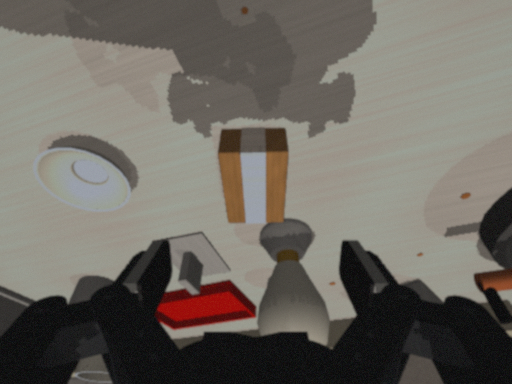

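View pics/s10.png

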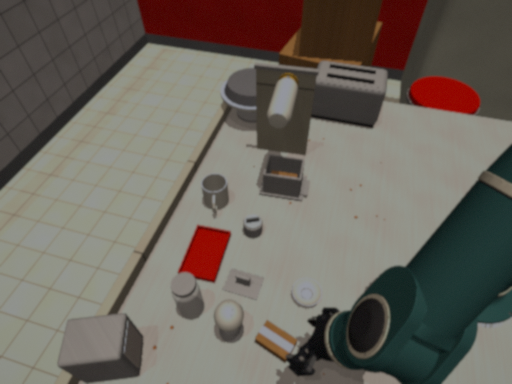

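```bash
python3 -c "
from h import *
crop('pics/w10.png','pics/w10c.png',205,115,100,120,5)"
```

```text
(no output)
```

View pics/w10c.png

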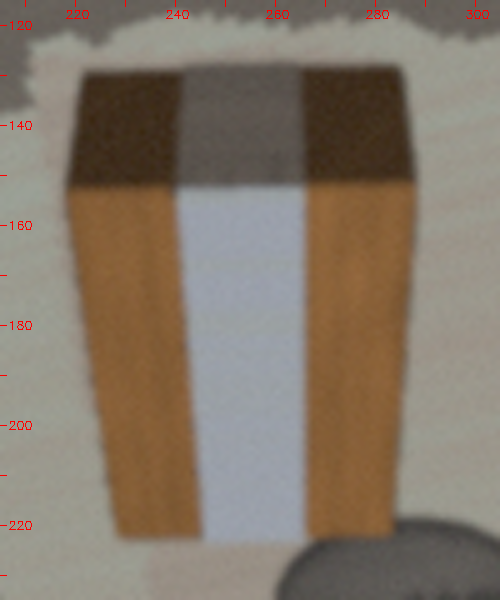

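```bash
python3 - <<'E'
from h import *
from plant import solve_ik,r
import pickle
d=pickle.load(open("cams10.pkl","rb"))
s,e,f=fitrect(d,[("wrist",[(218.5,152.5),(288,151.5),(284,222.5),(228.5,222.5)])],.09,.056,.034,[.489,.3355]); print(s,e,f)
y=s[2]
while y>np.pi/2: y-=np.pi
while y<-np.pi/2: y+=np.pi
assert abs(y+.325)<.06 and np.hypot(s[0]-.489,s[1]-.3355)<.01
q=tq(y,TL,0); dr=np.array([np.cos(y),np.sin(y),0])
c=np.array([s[0],s[1],0]); g=c+.0235*dr+[0,0,-.0176]
print(r.line_to(g,q,max_speed=.13,stop_force=15))
r.grasp(); o=r.get_obs(); print(o["t"],o["opening"],o["force"],o["position"]-c, dr)
if o["opening"]>.04:
    r.line_to(g-.02*dr+[0,0,.1],q,max_speed=.2)
    print(r.get_obs()["t"]); snap("wrist","w11")
    hy=.082; hd=np.array([np.cos(hy),np.sin(hy),0]); m=np.array([.598,-.185,0])
    print(np.round(solve_ik(m+(.0235-.12)*hd+[0,0,.15],tq(hy,TL,0)),2))
E
```

```text
[0.48844579 0.33426228 2.84201566] 0.7591905843816056 [ 1.2 -0.2 -1.4  0.3 -0.2  0.1  0.5 -0.8]
False
30.0167 0.05489650341869796 [-3.88861539  0.17025168  9.22715998] [ 0.02253119 -0.0063939  -0.01686134] [ 0.95546141 -0.29511607  0.        ]
30.675
[ 1.42  0.27 -1.05  2.2   0.    0.37  2.09]
```

View pics/w11.png

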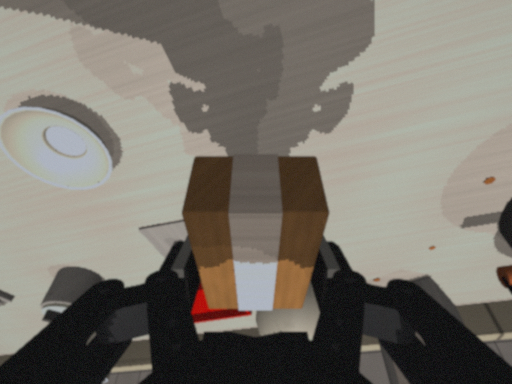

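```bash
python3 - <<'E'
from h import *
from plant import solve_ik,r
hy=.082; hd=np.array([np.cos(hy),np.sin(hy),0]); m=np.array([.598,-.185,0]); hq=tq(hy,TL,0)
P=lambda b,z:m+(.0235-b)*hd+[0,0,z]
r.goto(P(.12,.13),hq); o=r.get_obs(); print(o["t"],o["opening"],o["force"])
print(r.line_to(P(.12,.1),hq,max_speed=.15))
print(r.line_to(P(0,.092),hq,max_speed=.14,stop_force=12))
print(r.line_to(P(0,.072),hq,max_speed=.1,stop_force=8))
o=r.get_obs(); print(o["t"],o["position"],o["force"])
snap("wrist","w12")
E
```

```text
33.9417 0.0546798388163289 [-0.16660638  0.22564181 -0.90441536]
False
False
False
35.65 [ 0.6208916  -0.18303003  0.07167214] [ 0.36425227  0.74164468 -1.33824382]
```

View pics/w12.png

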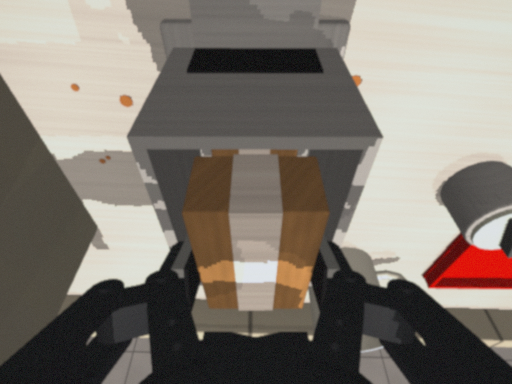

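```bash
python3 - <<'E'
from h import *
from plant import solve_ik,r
hy=.082; hd=np.array([np.cos(hy),np.sin(hy),0]); m=np.array([.598,-.185,0]); hq=tq(hy,TL,0)
P=lambda b,z:m+(.0235-b)*hd+[0,0,z]
r.release(); o=r.get_obs(); print(o["t"],o["force"])
snap("wrist","w13")
r.line_to(P(.1,.13),hq,max_speed=.2)
o=r.get_obs(); print(o["t"],o["force"])
snap("side","s13");snap("scene","c13")
for n,b in (("s13",(240,130,90,80)),("c13",(110,180,110,90))): crop(f"pics/{n}.png",f"pics/{n}c.png",*b,6)
E
```

```text
36.1167 [-0.31797633  0.78881577  0.15525008]
37.1083 [-0.47659396  0.0883202   0.03300873]
```

View pics/w13.png

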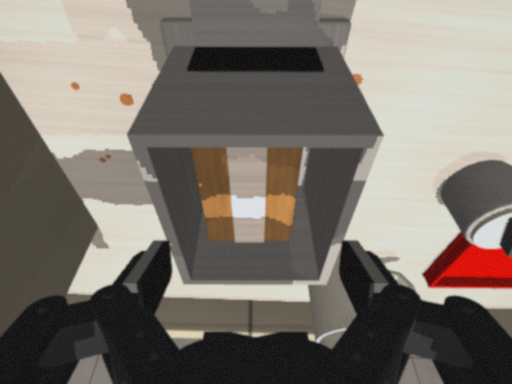

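View pics/c13c.png

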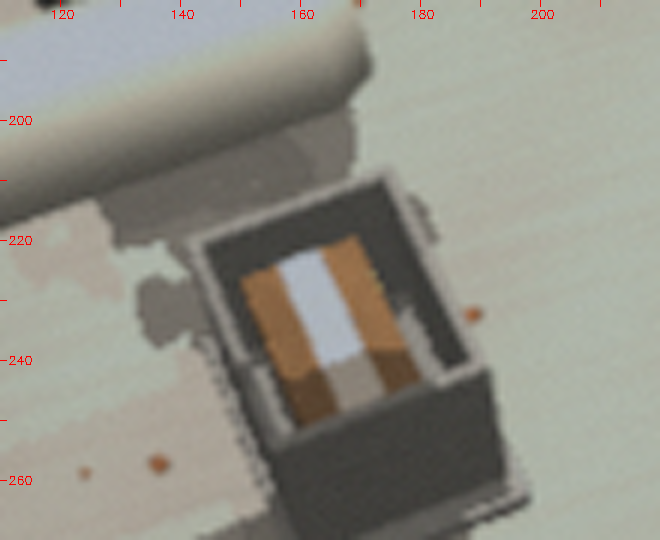

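View pics/s13c.png

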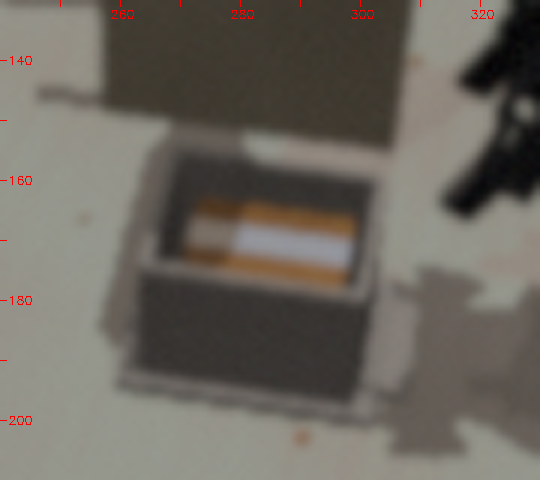

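```bash
python3 -c "
from h import *
crop('pics/w13.png','pics/w13c.png',120,120,270,175,3)"
```

```text
(no output)
```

View pics/w13c.png

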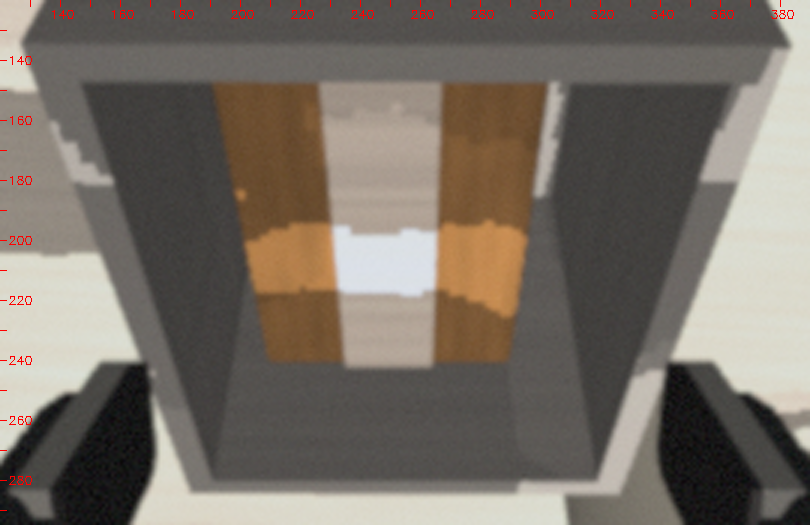

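```bash
python3 - <<'E'
from h import *
from plant import viewer,r
f=viewer.grab_frame("wrist"); K=np.array(f["K"])
T=campose(f,{"orientation":tq(.082,TL,0),"position":[.6209,-.1830,.0717]}); d={"w":(K,T)}
print(fitrect(d,[("w",[(127,135),(383,135.5),(326,284.5),(183,284)])],.124,.098,.1,[.6,-.185]))
print(fitrect(d,[("w",[(147,147.5),(362.5,148),(318.5,280),(190.5,280)])],.112,.086,.1,[.6,-.185]))
for u in [(209,240.5),(289,240.5)]: print(onplane(K,T,u,.078))
# plate yaw check
E
```

```text
(array([ 0.59635169, -0.18592886,  0.07870853]), np.float64(1.3408804564211136), array([-0.4, -1.4,  0.4, -1.8,  2.1, -0.3, -2.1, -0.4]))
(array([ 0.59621758, -0.18600618,  0.07927051]), np.float64(1.3994400720365887), array([-0.5, -1.7,  0.5, -1.6,  2.2, -0.3, -2.2, -0.2]))
[ 0.6389984  -0.21375034  0.078     ]
[ 0.63457044 -0.15943583  0.078     ]
```

```bash
python3 - <<'E'
from h import *
from plant import solve_ik,r
import pickle
y=-.035; q=tq(y,TL,0); dr=np.array([np.cos(y),np.sin(y),0])
c=np.array([.6185,.2023,0]); g=c+.020*dr+[0,0,-.0016]
pre=g-.06*dr+[0,0,.1]
print(np.round(solve_ik(pre,q),2))
r.goto(pre,q)
o=r.get_obs(); print(o["t"],np.round(o["qpos"],2)); s=solve_ik(g,q); print(s if s is None else np.round(s,2))
pickle.dump({"wrist":snap("wrist","w14")},open("cams14.pkl","wb"))
crop('pics/w14.png','pics/w14c.png',190,100,135,120,5)
E
```

```text
[-0.47  0.34 -0.07  2.11  0.82  0.38  0.28]
39.775 [-0.47  0.34 -0.07  2.11  0.82  0.38  0.28]
[-0.56  0.6   0.11  2.02  1.06  0.2   0.05]
```

View pics/w14.png

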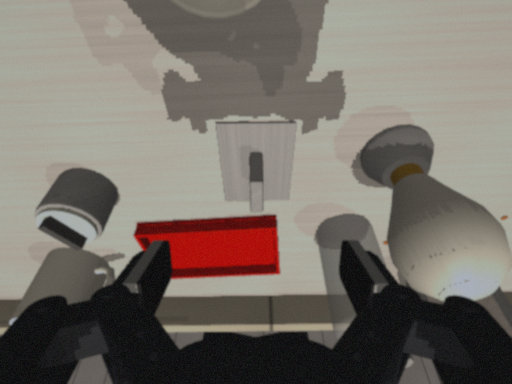

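View pics/w14c.png

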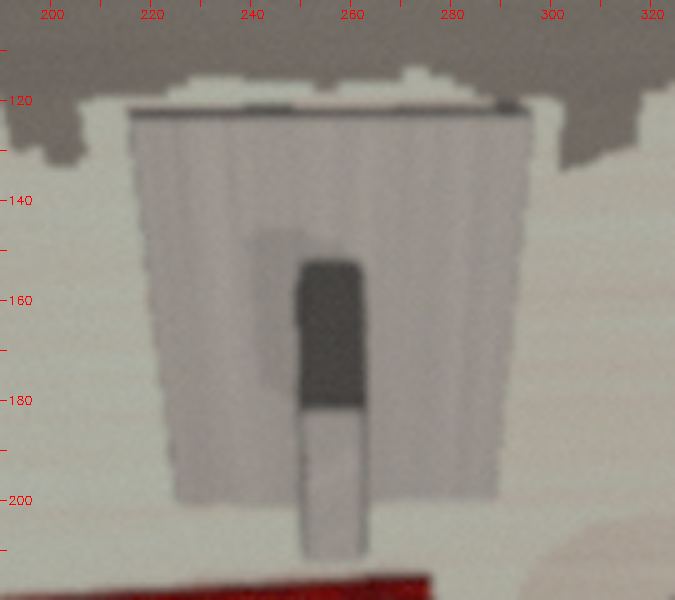

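```bash
python3 - <<'E'
from h import *
from plant import solve_ik,r
import pickle
d=pickle.load(open("cams14.pkl","rb"))
s,e,f=fitrect(d,[("wrist",[(216,123),(295.5,123.5),(289,200),(224.5,200)])],.1,.07,.004,[.618,.202]); print(s,e,f)
s2,e2,f2=fitrect(d,[("wrist",[(249.5,181.5),(263,181.5),(263,211.5),(250,211.5)])],.04,.012,.046,[.618,.202]); print(s2,e2,f2)
y=s[2]
while y>np.pi/2: y-=np.pi
while y<-np.pi/2: y+=np.pi
c=np.array([*((s[:2]+s2[:2])/2),0])
assert abs(y)<.1 and np.hypot(c[0]-.6185,c[1]-.2023)<.012
q=tq(y,TL,0); dr=np.array([np.cos(y),np.sin(y),0]); g=c+.020*dr+[0,0,-.0016]
print(c,y,np.round(solve_ik(g,q),2))
print(r.line_to(g,q,max_speed=.12,stop_force=12))
snap("wrist","w15")
r.grasp(); o=r.get_obs(); print(o["t"],o["opening"],o["force"],o["position"]-c,y)
E
```

```text
[ 0.61659043  0.20202406 -0.02763198] 0.8162492282349963 [ 0.7 -0.6 -0.2 -0.9  1.  -0.2 -1.4  0.9]
[ 0.6150942   0.20208789 -0.02759716] 0.43215847076206204 [ 0.  -0.5  0.  -0.6  0.5  0.4 -0.5  0.5]
[0.61584231 0.20205598 0.        ] -0.027631977137276352 [-0.56  0.6   0.12  2.02  1.06  0.19  0.04]
False
41.6583 0.010621973060416047 [-2.76567637  0.43718481  5.08547492] [ 0.02004966 -0.00046452 -0.00142125] -0.027631977137276352
```

View pics/w15.png

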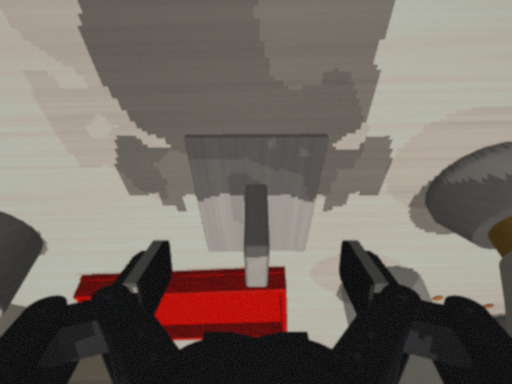

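```bash
python3 - <<'E'
from h import *
from plant import solve_ik,r
o=r.get_obs(); p=np.array(o["position"])
r.line_to(p+[-.02,0,.11],None,max_speed=.2)
snap("wrist","w16"); o=r.get_obs(); print(o["t"],o["opening"],o["force"])
hy=.079; hd=np.array([np.cos(hy),np.sin(hy),0]); m=np.array([.5965,-.186,0]); hq=tq(hy,TL,0)
P=lambda b,z:m+(.020-b)*hd+[0,0,z]
print(np.round(solve_ik(P(.13,.14),hq),2))
r.goto(P(.13,.14),hq); o=r.get_obs(); print(o["t"],o["opening"],o["force"],np.round(o["qpos"],2))
snap("wrist","w17")
E
```

```text
42.4167 0.010385119140603326 [-0.66630157  0.19279842 -3.27621707]
[ 1.45  0.27 -1.05  2.24 -0.04  0.34  2.14]
44.9 0.010769298325149198 [-0.16277936  0.16871474 -2.80968501] [ 1.44  0.27 -1.05  2.24 -0.04  0.34  2.14]
```

View pics/w16.png

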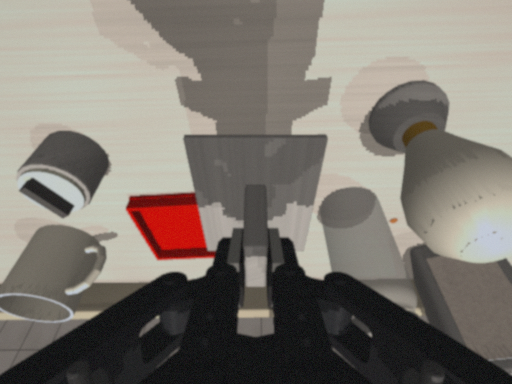

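View pics/w17.png

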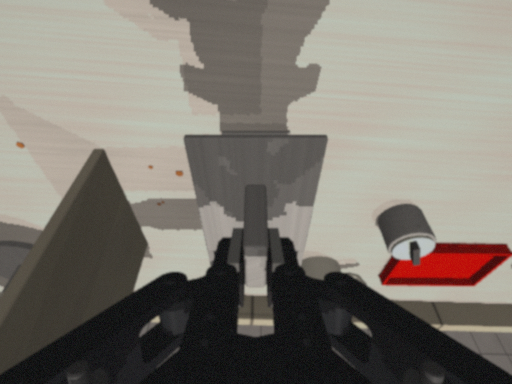

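```bash
python3 - <<'E'
from h import *
from plant import solve_ik,r
hy=.079; hd=np.array([np.cos(hy),np.sin(hy),0]); m=np.array([.5965,-.186,0]); hq=tq(hy,TL,0)
P=lambda b,z:m+(.020-b)*hd+[0,0,z]
r.line_to(P(.13,.11),hq,max_speed=.2)
print(r.line_to(P(0,.107),hq,max_speed=.13,stop_force=10))
o=r.get_obs(); print(o["t"],o["position"],o["force"])
snap("wrist","w18"); snap("side","s18"); snap("scene","c18")
print(np.round(o["qpos"],2),np.round(solve_ik(P(0,.077),hq),2))
crop('pics/s18.png','pics/s18c.png',240,90,90,110,5);crop('pics/w18.png','pics/w18c.png',110,60,290,170,2)
E
```

```text
False
46.4 [ 0.61576882 -0.18477522  0.10705552] [-0.29771954 -0.43552907 -2.38193158]
[ 0.87  0.44 -0.63  2.02  0.19  0.31  1.83] [ 0.82  0.48 -0.57  2.04  0.23  0.24  1.8 ]
```

View pics/w18.png

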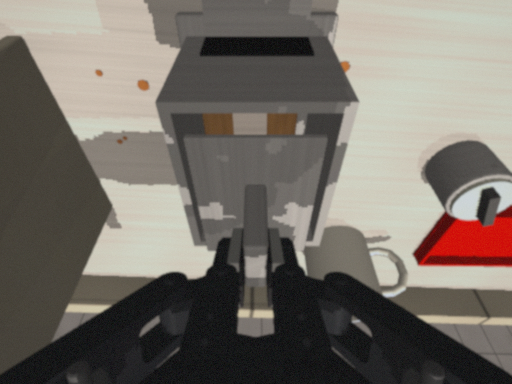

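View pics/s18c.png

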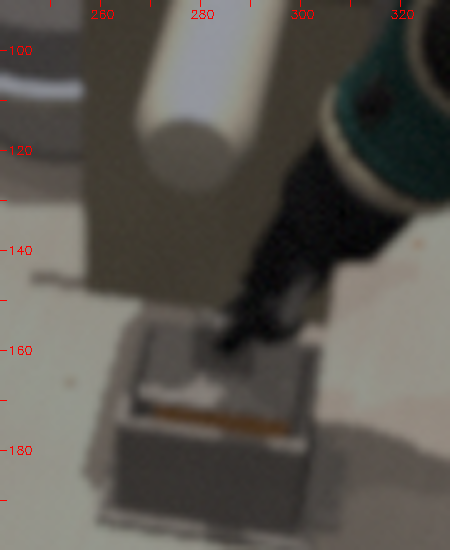

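View pics/w18c.png

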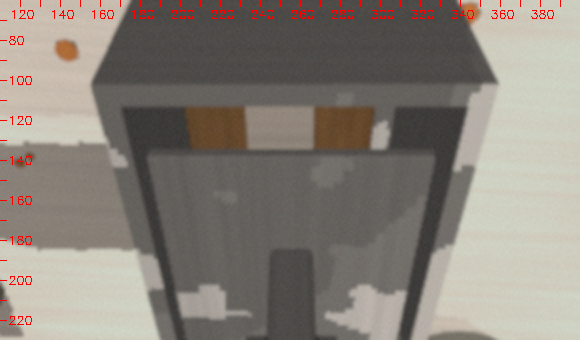

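```bash
python3 - <<'E'
from h import *
from plant import viewer,r
o=r.get_obs(); f=viewer.grab_frame("wrist"); K=np.array(f["K"]); T=campose(f,o)
hy=.079; hd=np.array([np.cos(hy),np.sin(hy)]); hn=np.array([-hd[1],hd[0]]); m=np.array([.5965,-.186])
for u,z in [((185,135.5),.1100),((327,135.5),.1100),((171,113),.1),((343,113),.1),((158,101.5),.1),((359,101.5),.1),((191,230),.11),((190,230),.1)]:
    p=onplane(K,T,u,z)[:2]-m; print(u,z,"x",round(p@hd,4),"y",round(p@hn,4))
E
```

```text
(185, 135.5) 0.11 x -0.0493 y -0.0349
(327, 135.5) 0.11 x -0.0492 y 0.0336
(171, 113) 0.1 x -0.0555 y -0.0424
(343, 113) 0.1 x -0.0554 y 0.0421
(158, 101.5) 0.1 x -0.0617 y -0.0472
(359, 101.5) 0.1 x -0.0616 y 0.0484
(191, 230) 0.11 x 0.0275 y -0.0441
(190, 230) 0.1 x 0.0412 y -0.0486
```

```bash
python3 - <<'E'
from h import *
from plant import solve_ik,r
hy=.079; hd=np.array([np.cos(hy),np.sin(hy),0]); m=np.array([.5965,-.186,0]); hq=tq(hy,TL,0)
P=lambda b,z:m+(.020-b)*hd+[0,0,z]
print(r.line_to(P(0,.079),hq,max_speed=.06,stop_force=6))
o=r.get_obs(); print(o["t"],o["position"],o["force"])
snap("side","s19"); snap("wrist","w19")
crop('pics/s19.png','pics/s19c.png',240,90,90,110,5)
E
```

```text
False
47.2167 [ 0.6165175  -0.18413943  0.07885109] [ 1.4730092  -0.42483037 -2.59417612]
```

View pics/w19.png

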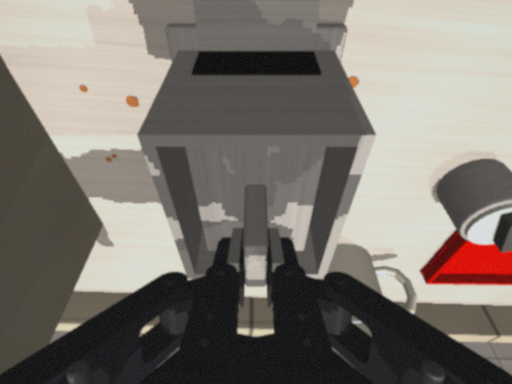

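View pics/s19c.png

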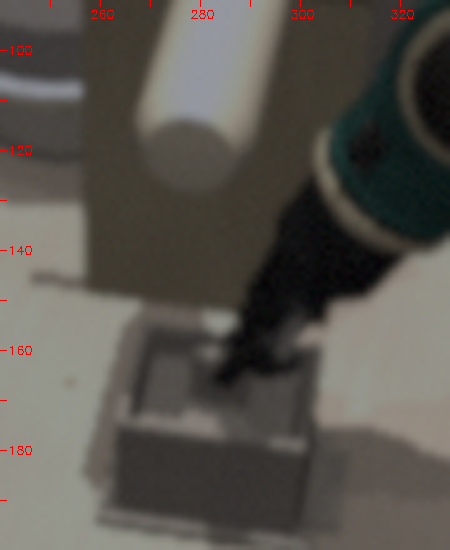

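```bash
python3 - <<'E'
from h import *
from plant import solve_ik,r
hy=.079; hd=np.array([np.cos(hy),np.sin(hy),0]); m=np.array([.5965,-.186,0]); hq=tq(hy,TL,0)
P=lambda b,z:m+(.020-b)*hd+[0,0,z]
r.release(); o=r.get_obs(); print(o["t"],o["force"])
r.line_to(P(.06,.11),hq,max_speed=.12); 
r.line_to(P(.15,.15),hq,max_speed=.2)
o=r.get_obs(); print(o["t"],o["force"])
snap("side","s20"); snap("wrist","w20"); snap("scene","c20")
crop('pics/s20.png','pics/s20c.png',240,130,90,80,6); crop('pics/c20.png','pics/c20c.png',110,180,110,90,6)
E
```

```text
48.025 [0.3920121  0.16240649 0.13075099]
49.8167 [ 0.47756593 -0.72663583  0.3426743 ]
```

View pics/c20.png

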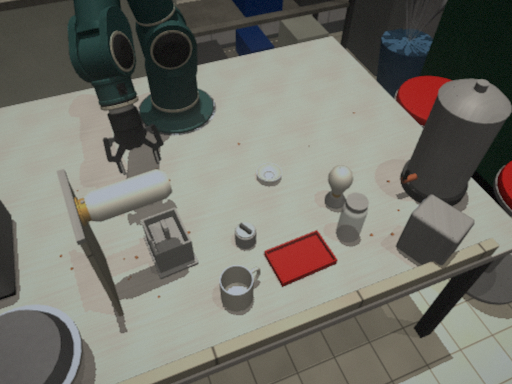

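View pics/c20c.png

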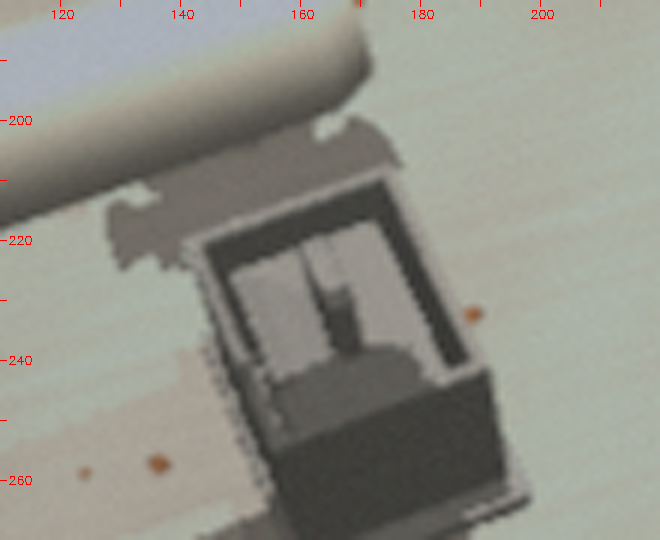

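View pics/s20c.png

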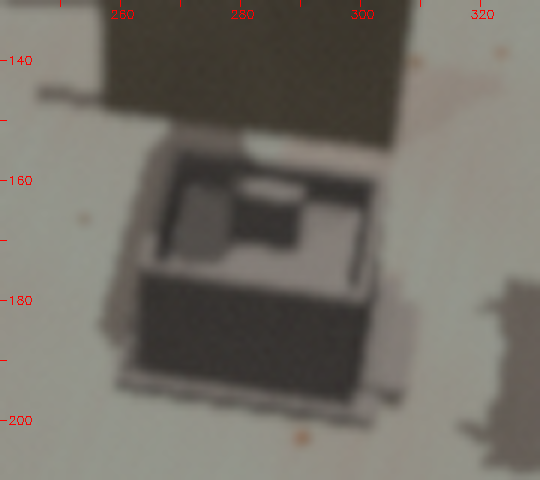

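View pics/w20.png

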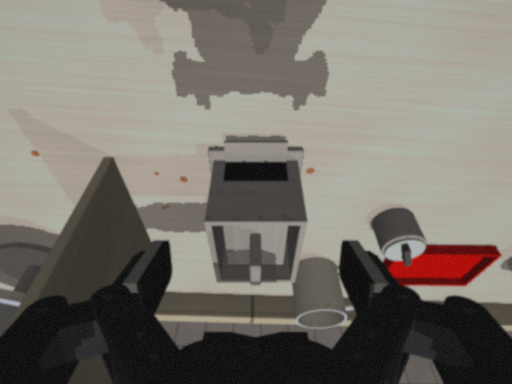

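```bash
python3 - <<'E'
from plant import r
print(r.get_obs()["t"]); r.hand_in()
E
```

```text
49.9667
the job is handed in; nothing more can be done
```

I refilled the dispenser and handed the job in at about 50 s. Both toothpick cartons were dropped into the hopper one on the other, and the pressure plate went in on top, grip up. All three were set down with the gripper leaning 28° back towards the robot.

**Final pictures:** the scene, side and wrist views show the plate inside the hopper, looking flat and centred with its bar up. Just before lowering, its robot-side edge was about 6 mm clear of the wall. The shade and the other items look where they were. I judged this by eye and did not measure the plate's final tilt. The last carton landed roughly 4–5 mm off centre towards the robot, which still leaves it supported.

**What failed or disagreed:**
- **Missed first grasp:** the first grasp closed on air above the first carton. A touch on the counter, with about 10 N of force, showed the real fingertips are about 35 mm behind the reported TCP. I corrected for that from then on.
- **Carton set down and re-gripped:** I first picked that carton up with the wrist a half turn off, so it could not have gone in level. I put it back, where it measured within about 3 mm of the same spot, and gripped it again.
- **Camera disagreement:** the side and scene cameras differed from each other by 4–6 mm, so I used the close wrist views for the final fits.

The largest force I read was about 10 N.

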